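Set up the burn-in test of a battery lantern

ROBOT

A 7-joint arm with a two-finger parallel gripper is mounted at the origin on the work surface. World frame = base frame: x ahead of the robot, y to its left, z up, the work surface at z = 0. Lengths are in m, angles in rad, forces in N, time in s.
With the tool pointing down it reaches from about 0.425 to 0.925 m from the base axis. Payload 6.8 kg.
Tool frame: the origin (TCP) lies midway between the tips of the shut fingers; the grasp point (between the pads) lies 19 mm behind it; z points along the fingers, y is the line along which they close (so a half turn about z gives the same grasp; the last joint's range is limited). The gripper opens to 85 mm and grips with 20 to 120 N. Pads are 22 mm wide; open, the fingers measure 114 mm over their backs; the gripper's body (76 mm by 85 mm) begins 54 mm behind the grasp point. The pads swing forward as they close: fully open they stand 13 mm farther back than shut.
Start: joints at [-1.336, 0.477, 0.022, 1.555, -0.011, 1.109, -0.083], TCP at [0.227, 0.636, 0.231] pointing down, gripper open.
Joint ranges: [-2.96, 2.96], [-0.34, 2.1], [-1.41, 1.46], [0.24, 2.44], [-1.37, 4.51], [0.17, 1.92], [-2.96, 2.96]. Speed limits (rad/s): [2.39, 2.39, 3.14, 3.14, 3.14, 3.14, 3.14].

INTERFACE

Orientations are given as a rotation vector (axis times angle).
In Python, from bench import r gives the robot as it stands.
- The arm moves only by the tool servo_tool, never from a script. Its arguments are lists of equal length, an entry for each row: "turn": the turn, a rotation vector about the world's x, y, z in units of 5 degrees (1.0 is 5 degrees), a list of three; "slide": the shift along the world's x, y, z in units of 30 mm (1.0 is 30 mm), a list of three; "hand": the opening, from 0 (shut) to 1 (fully open). In form: {"turn": [[rx, ry, rz], ...], "slide": [[dx, dy, dz], ...], "hand": [hand, ...]}. A call has 1 to 8 rows; each row is the pose to reach, as a shift and turn from the pose commanded when the call began; what a row does not reach only later rows make up. A row lasts 1/8 s, in which the tool goes at most 62.5 mm and 10.7 degrees, less where a joint would pass 70% of its speed; a pose out of reach is approached as far as the arm can. A call with a gripper value outside its range is refused whole. The fingers move at their own pace and stop on an object; "squeeze" is the grip in N (left out, the last holds). Time passes only in rows, so rows that repeat a pose let the fingers close. It gives the time, the measured TCP pose, the force, the opening and the grip force at its end, in the units of the state.
- r.get_obs(): the state, without advancing time (a new reading comes with each control period).
- r.grab_frame(name): name is "scene" or "top" or "wrist"; returns (picture, depth): 420x560x3 uint8, red, green, blue; 420x560 float32, m along the optical axis (not along the pixel's ray), 0 where there is no reading.
- r.get_calibration(name): a dict with "fovy" (degrees; the focal length in pixels is half the picture's height over the tangent of half this angle, whatever the lens; pixels are square), "cx", "cy" (the principal point, pixels), "k1" (the pictures are not rectified: a ray, as slopes to the right and down, at radius r is drawn at 1 + k1 r^2 times it, then the intrinsics apply), "R" (3x3) and "t" (3): a world point X has camera coordinates R X + t. Camera axes: x right, y down, z forward; pixel columns grow to the right and rows downward; lengths in m; the calibration is good to about 2 mm. A picture is of the moment at which its call begins: read the wrist's pose just before it. get_calibration takes no time and is no camera call; for the wrist camera it gives the pose at the moment of the call.
- r.hand_in(): hands the job in; it is judged then, once.
The state is a dict: "clock": time; "joints": joint angles; "qvel": joint speeds; "tau": joint torques, N m; "tcp_pos": TCP position; "orientation": TCP orientation; "contact_force": force on the tool from outside, world axes, zero at the start; "moment": the same for the moment, N m; "grip_width": finger opening in m; "gripper_force": force on a finger pad.
Only numpy, scipy, OpenCV 4.12 (cv2) and the standard library are available. Lean on these libraries where they do the work, as an engineer would, in place of code of your own. Each camera call takes 0.05 s, during which the arm holds its last target. There are 200 camera calls.

TASK

Set up the lantern's burn-in test: hang the lantern by its handle on the double hook of the test stand, and lay every battery cell on its side in a bay of its own in the cradle: the loose ones on the mat and the one that is put away in one of the three lidded tubs, so look under the lids to find it. When all cells and the lantern are in place, flip the cradle's toggle switch on. Leave all three tubs with their lids properly on, the other parts still in their tubs, and everything else on the bench where it was.

Things in the scene. Friction and masses are not known exactly. Their poses are not given: they have to be found in the camera images.
- tub1_rim (a point): Centre of the mouth (rim height, 50 mm above the table) of one of three identical fixed black round tubs, lidded at the start: 104 mm outside, 98 mm inside, floor 4 mm thick. Four foam blocks 8 mm high on the floor hold a lying cell at the centre, along this frame's x, with 40 mm free between them (along x) for fingers, but no cell need be in it. Which tub is where changes.
- tub2_rim (a point): Centre of the mouth (rim height, 50 mm above the table) of one of three identical fixed black round tubs, lidded at the start: 104 mm outside, 98 mm inside, floor 4 mm thick. Four foam blocks 8 mm high on the floor hold a lying cell at the centre, along this frame's x, with 40 mm free between them (along x) for fingers, but no cell need be in it. Which tub is where changes.
- tub3_rim (a point): Centre of the mouth (rim height, 50 mm above the table) of one of three identical fixed black round tubs, lidded at the start: 104 mm outside, 98 mm inside, floor 4 mm thick. Four foam blocks 8 mm high on the floor hold a lying cell at the centre, along this frame's x, with 40 mm free between them (along x) for fingers, but no cell need be in it. Which tub is where changes.
- lid1_knob (a point): Middle of the knob of a loose round grey lid, 90 g, closed on a tub at the start: disc 110 mm across, 6 mm thick, plug below 90 mm across and 6 mm deep, upright round knob 24 mm across, 26 mm tall. z points up. This point is 20 mm above the tub's rim when the lid is on, 26 mm above the table when it lies there. Any lid fits any tub at any turn.
- lid2_knob (a point): Middle of the knob of a loose round grey lid, 90 g, closed on a tub at the start: disc 110 mm across, 6 mm thick, plug below 90 mm across and 6 mm deep, upright round knob 24 mm across, 26 mm tall. z points up. This point is 20 mm above the tub's rim when the lid is on, 26 mm above the table when it lies there. Any lid fits any tub at any turn.
- lid3_knob (a point): Middle of the knob of a loose round grey lid, 90 g, closed on a tub at the start: disc 110 mm across, 6 mm thick, plug below 90 mm across and 6 mm deep, upright round knob 24 mm across, 26 mm tall. z points up. This point is 20 mm above the tub's rim when the lid is on, 26 mm above the table when it lies there. Any lid fits any tub at any turn.
- cell1_centre (a point): Centre of a round battery cell, a bare metal cylinder 32 mm across, 70 mm long, 140 g; x along its axis (either end may go either way in a bay). Starts on its side in one of the closed tubs, centre 20 mm above the table.
- cell2_centre (a point): Centre of a round battery cell, a bare metal cylinder 32 mm across, 70 mm long, 140 g; x along its axis (either end may go either way in a bay). Starts lying loose on the green mat, centre 16 mm up; rolls if pushed. May be absent (None from the start): one to three of cell2 to cell4 are there.
- cell3_centre (a point): Centre of a round battery cell, a bare metal cylinder 32 mm across, 70 mm long, 140 g; x along its axis (either end may go either way in a bay). Starts lying loose on the green mat, centre 16 mm up; rolls if pushed. May be absent (None from the start): one to three of cell2 to cell4 are there.
- cell4_centre (a point): Centre of a round battery cell, a bare metal cylinder 32 mm across, 70 mm long, 140 g; x along its axis (either end may go either way in a bay). Starts lying loose on the green mat, centre 16 mm up; rolls if pushed. May be absent (None from the start): one to three of cell2 to cell4 are there.
- cradle: Fixed cradle of four open bays at y = -90, -30, 30, 90 mm, each along x, 88 mm long between end walls 24 mm high. Origin on the table under the middle of the bays; 108 mm in x, -135 to 195 in y. Floor 6 mm up; two combs at x = 22..34 and -34..-22 mm, tops 14 mm up, with 29 mm notches that hold a cell; 44 mm free between them. Seated cell: x = 0, centre 22 mm up, 28 mm between neighbours.
- switch (a joint): Toggle switch at the cradle's +y end, rad: 0 = off, leaning to the cradle's -x; 1.0 = on, leaning to its +x. Needs about 1 to 2 N at the tip and stays where it is left. Starts between 0 and 0.15. Pivot, along the cradle's y, at x = -5, y = 163 mm in the cradle's frame, 28 mm above the table; housing 70 x 50 mm (x, y), top 31 mm up, with a 26 mm drum to 41 mm.
- switch_tip (a point): Centre of the 26 mm ball at the end of the switch's 10 mm thick lever, 60 mm from its pivot; about 81 mm above the table when off or on, 88 mm midway.
- lantern: The lantern, about 380 g, standing loose: dark base and cap, clear middle, 92 mm across, 130 mm high, with a rigid steel-wire handle over the top. Origin at the centre of its underside, z up.
- lantern_handle (a point): Middle of the straight top bar of the lantern's handle: 8 mm round wire along the lantern's y axis, straight for 92 mm, 186 mm above the underside and 56 mm above the cap. The handle is rigid and stays upright.
- stand: Test stand, fixed: base plate 10 mm thick, x = -110 to 50 mm, 120 mm wide; square post 20 mm wide, 268 mm tall, with a double hook at its top. Origin at the post's foot; the prongs point to its -x.
- hook_seat (a point): Where the middle of the handle bar lies (bar along y) with the lantern hung, 268 mm above the table; axes as the stand. Two round prongs 8 mm thick run along x at y = -30 and 30 mm, 52 mm clear between them, from the post's plate 62 mm behind (+x; its top is 3 mm above this point) to 35 mm in front (-x), where the tips turn up to 17 mm above this point.
- jar: Bystander, loose, to be left where it is: closed glass jar with a steel lid, 72 mm across, 85 mm high, beyond the tubs.
- spool: Bystander, loose, to be left where it is: spool of solder wire, 54 mm across, 44 mm high, beyond the lantern.
- meter: Bystander, loose, to be left where it is: multimeter, 150 x 75 x 36 mm, left of the tubs.
- parts_tin: Bystander, loose, to be left where it is: small open round tin without a lid, 66 mm across, 24 mm high, among the tubs; not one of the tubs.
- screwdriver: Bystander, loose, to be left where it is: screwdriver, 160 mm long, 26 mm thick, between robot and mat; origin at mid length.
- led_plate: Round white LED plate, 72 mm across, 12 mm thick, that lives in one of the tubs; to stay there.
- choke: Copper-wound ring choke, 66 mm across, 24 mm thick, that lives in one of the tubs; to stay there.
Not all that is in view belongs to the job. Leave any orange or red look-alike of the part that bears cell2_centre alone. What is shaped like the part that bears lid1_knob but green is not meant.

How it is judged:
By the outcome, as a careful person would: the job done as asked, in the order asked, and still so for the second after the job is handed in, with the robot touching nothing.
Of cell2, cell3, cell4 only 1 to 3 are there at a start; the rules pass over those that are not, and their reading is None.
At some moment in a run one of cell2, cell3, cell4 may be knocked a few centimetres aside while the robot is not near it.
It also fails if it takes over 210 s, if anything falls off the work surface, if the arm or the gripper's body presses on something with over 40 N, if the wrist force passes 120 N, or if a joint passes its speed limit or range.

## Working session

There is one attempt and no reset: what is moved stays moved. The work goes in short steps, Python scripts to look and compute and a tool call to move; the robot and the scene stay as the last step left them, time stands still between calls to the robot, and variables do not carry over. Pictures are saved under pics/ and viewed, at most 14 in all, crops included, and the job is handed in when it is done.

Besides the shell and the picture viewer there is one more tool, called after ">>>" by a JSON object that holds its "op" and its "data", one argument or row to a line. servo_tool: Moves the arm, as the interface text tells. Its arguments: {"type":"object","properties":{"turn":{"type":"array"},"slide":{"type":"array"},"hand":{"type":"array"},"squeeze":{"type":"number"}},"required":["turn","slide","hand"]}

```bash
ls; mkdir -p pics; cat > h.py <<'E'
import numpy as np,cv2
from bench import r
def calib(n):
    c=r.get_calibration(n); f=210/np.tan(np.radians(c['fovy'])/2)
    return c,f
def cloud(n,save=None):
    c,f=calib(n); im,d=r.grab_frame(n)
    if save: cv2.imwrite(save,im[:,:,::-1])
    H,W=d.shape
    u,v=np.meshgrid(np.arange(W),np.arange(H))
    K=np.array([[f,0,c['cx']],[0,f,c['cy']],[0,0,1.]])
    p=cv2.undistortPoints(np.stack([u,v],-1).reshape(-1,1,2).astype(float),K,np.array([c['k1'],0,0,0.])).reshape(H,W,2)
    X=np.dstack([p[...,0]*d,p[...,1]*d,d])
    P=(X-np.array(c['t']))@np.array(c['R'])
    P[d==0]=np.nan
    return im,P
def st():
    o=r.get_obs(); print({k:np.round(o[k],4).tolist() for k in('clock','tcp_pos','orientation','joints','contact_force','grip_width','gripper_force')})
E
python3 - <<'E'
from h import *
st()
for n in('scene','top'):
    im,P=cloud(n,f'pics/{n}0.png'); np.savez(f'{n}0.npz',im=im,P=P)
    c,f=calib(n); print(n,f,c)
c,f=calib('wrist');print(f,c)
E
```

```text
pics
{'clock': 0.0, 'tcp_pos': [0.2267, 0.6352, 0.2303], 'orientation': [-0.5358, -3.0954, 0.0029], 'joints': [-1.3361, 0.4778, 0.0224, 1.5564, -0.0115, 1.1093, -0.0831], 'contact_force': [-0.1418, -0.3109, 0.2433], 'grip_width': 0.0857, 'gripper_force': 0.0}
scene 384.80944526363334 {'fovy': 57.24477115720603, 'cx': 279.94832332612964, 'cy': 204.74095835169686, 'k1': -0.08282829060844764, 'R': array([[ 0.62661561,  0.77932615,  0.00190667],
       [ 0.56891058, -0.45575657, -0.68456314],
       [-0.53262898,  0.43004268, -0.72895107]]), 't': array([-0.42336937, -0.1296246 ,  1.41132078])}
top 498.1828247661154 {'fovy': 45.71395939472128, 'cx': 283.14031511872207, 'cy': 206.20424603005029, 'k1': -0.14315437081851506, 'R': array([[-0.0485498 , -0.99881853,  0.00211228],
       [-0.97769862,  0.0470904 , -0.20466535],
       [ 0.20432408, -0.01200164, -0.97882973]]), 't': array([0.14577463, 0.56235079, 1.38224862])}
322.593107910004 {'fovy': 66.12623058671623, 'cx': 287.50548314467636, 'cy': 211.7431347559481, 'k1': 0.014056653082648144, 'R': array([[ 3.36582363e-01,  9.41653549e-01, -9.52672048e-04],
       [ 8.99412268e-01, -3.21183796e-01,  2.96476881e-01],
       [ 2.78872524e-01, -1.00645734e-01, -9.55039555e-01]]), 't': array([-0.67523723, -0.03800917,  0.37985173])}
```

View pics/scene0.png

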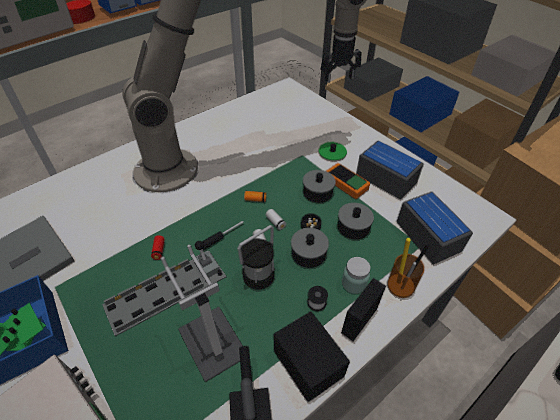

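View pics/top0.png

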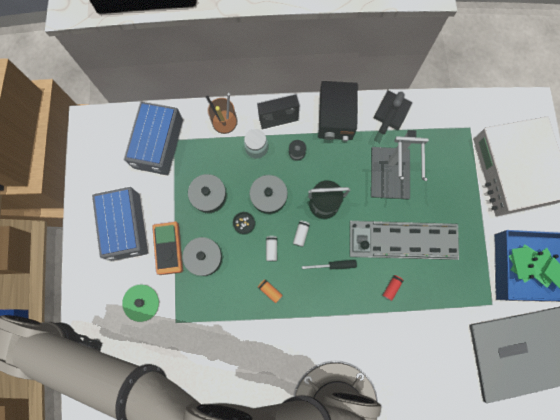

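The scene and top views agree. Top-view pixels:
- **Grey lids:** (207,192), (268,193) and (201,256). A green look-alike is at (141,303).
- **Silver cells:** (272,249) and (302,233). The orange (270,291) and red (393,288) look-alikes are to be left alone.
- **Lantern:** (326,200).
- **Stand:** (390,170), with prongs around (412,140).
- **Cradle:** (350–458, 240), switch near (364,243).

I'll confirm these in an enlarged crop and measure.

```bash
cat > m.py <<'E'
from h import *
D=np.load('top0.npz'); im,P=D['im'],D['P']; S=np.load('scene0.npz'); Ps=S['P']; ims=S['im']
for n in('scene','top'):
    c,f=calib(n); print(n,'cam',np.round(-c['R'].T@c['t'],3))
a=im[120:310,170:470]; b=ims[180:390,95:345]
cv2.imwrite('pics/crop1.png',cv2.resize(a,None,fx=2.6,fy=2.6,interpolation=cv2.INTER_CUBIC)[:,:,::-1])
cv2.imwrite('pics/crop2.png',cv2.resize(b,None,fx=2.8,fy=2.8,interpolation=cv2.INTER_CUBIC)[:,:,::-1])
print('table z',[np.round(P[y,x],3).tolist() for y,x in((300,320),(150,300),(300,200),(200,470))])
# lids: fit disc of points z in .05-.06
for (u,v) in((207,192),(268,193),(201,256)):
    w=P[v-26:v+26,u-26:u+26].reshape(-1,3)
    k=w[(w[:,2]>.072)]; d=w[(w[:,2]>.05)&(w[:,2]<.062)]
    (c,rad)=cv2.minEnclosingCircle(d[:,:2].astype(np.float32))
    print('lid',u,v,'knob',np.nanmean(k,0).round(4),len(k),'disc',np.round(c,4),rad,np.nanmedian(d[:,2]))
for (u,v) in((272,249),(302,233)):
    w=P[v-20:v+20,u-20:u+20].reshape(-1,3); col=im[v-20:v+20,u-20:u+20].reshape(-1,3)
    k=w[(w[:,2]>.014)&(w[:,2]<.045)]
    rc=cv2.minAreaRect(k[:,:2].astype(np.float32)); print('cell',rc,np.nanmax(k[:,2]),len(k))
    k=k[k[:,2]>.024]; m=k.mean(0); e=np.linalg.svd(k[:,:2]-m[:2])[2][0]; print(m.round(4),e.round(3))
def z(name,Q,m):
    k=Q[m]; print(name,len(k),k.min(0).round(4),k.max(0).round(4),k.mean(0).round(4)); return k
for nm,Q in(('top',P),('scene',Ps)):
    X,Y,Z=Q[...,0],Q[...,1],Q[...,2]
    c,_=calib('top')
    print(nm)
    reg=(X>.45)&(X<.95)&(Y>-.35)&(Y<.2)
    for lo,hi in((.10,.125),(.125,.14),(.165,.2),(.2,.24),(.24,.262),(.262,.277),(.277,.31)):
        m=reg&(Z>lo)&(Z<hi)
        n,l,s,ce=cv2.connectedComponentsWithStats(m.astype(np.uint8),connectivity=8)
        for i in range(1,n):
            if s[i,4]>=5: z((lo,hi,s[i].tolist()),Q,l==i)
E
python3 m.py
```

```text
scene cam [ 1.091 -0.336  0.941]
top cam [0.274 0.136 1.468]
table z [[0.297, 0.024, 0.002], [0.739, 0.06, 0.052], [0.313, 0.374, 0.001], [0.572, -0.457, 0.005]]
lid 207 192 knob [0.6208 0.3405 0.0815] 58 disc [0.6222 0.3414] 0.05589384585618973 0.05595018304784555
lid 268 193 knob [0.6093 0.1594 0.0815] 56 disc [0.6109 0.1596] 0.055418625473976135 0.05615868695438005
lid 201 256 knob [0.4366 0.358  0.0819] 62 disc [0.4359 0.3591] 0.05616254732012749 0.05614358677406547
cell ((0.47079169750213623, 0.16594362258911133), (0.11267498135566711, 0.05316303297877312), 23.28708839416504) 0.037582853320985266 245
[0.4514 0.158  0.0298] [-0.999  0.036]
cell ((0.5085946321487427, 0.056784920394420624), (0.04760957136750221, 0.11285591870546341), 54.35340881347656) 0.044935310830070005 288
[0.497  0.0638 0.0307] [-0.832  0.555]
top
(0.1, 0.125, [320, 81, 38, 48, 929]) 929 [ 0.7832 -0.1181  0.1   ] [ 9.361e-01 -5.000e-04  1.108e-01] [ 0.8561 -0.0589  0.1025]
(0.1, 0.125, [355, 83, 3, 6, 10]) 10 [ 0.9096 -0.1192  0.1002] [ 0.9262 -0.1132  0.1038] [ 0.9179 -0.1165  0.1017]
(0.1, 0.125, [395, 92, 1
[... 8120 characters left out ...]
[181, 299, 29, 13, 133]) 133 [ 0.6803 -0.2575  0.24  ] [ 0.7105 -0.2096  0.262 ] [ 0.6967 -0.2319  0.2525]
(0.262, 0.277, [188, 249, 8, 8, 32]) 32 [ 0.5824 -0.1802  0.2625] [ 0.5993 -0.1723  0.2767] [ 0.5899 -0.1771  0.2679]
(0.262, 0.277, [173, 258, 46, 48, 465]) 465 [ 0.601  -0.2578  0.262 ] [ 0.711  -0.1748  0.2738] [ 0.6776 -0.2145  0.267 ]
(0.262, 0.277, [163, 260, 11, 21, 52]) 52 [ 0.5777 -0.2427  0.262 ] [ 0.6225 -0.2316  0.2759] [ 0.5935 -0.2373  0.2665]
(0.277, 0.31, [187, 244, 5, 6, 19]) 19 [ 0.5777 -0.1797  0.277 ] [ 0.5866 -0.1725  0.2865] [ 0.5826 -0.1762  0.2812]
(0.277, 0.31, [161, 257, 5, 5, 18]) 18 [ 0.5732 -0.239   0.2777] [ 0.5813 -0.2319  0.2841] [ 0.577  -0.2357  0.2814]
```

View pics/crop1.png

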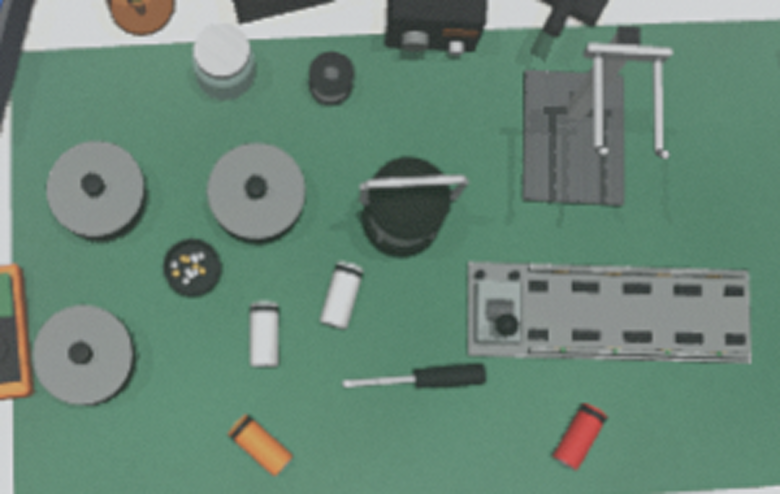

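View pics/crop2.png

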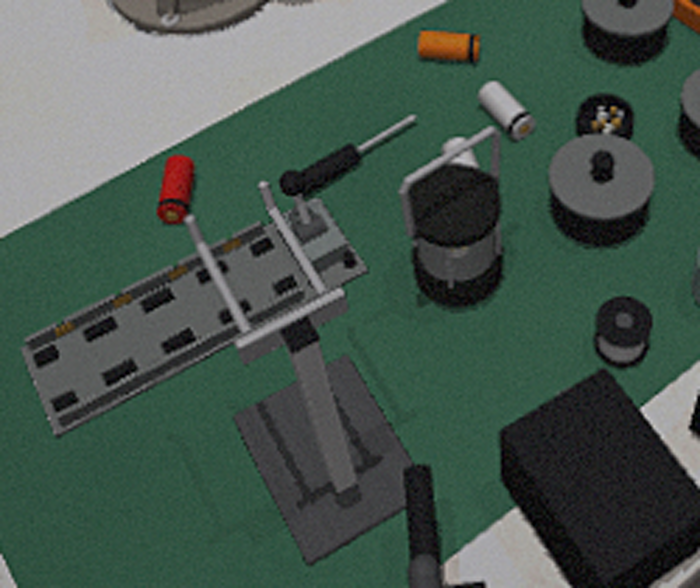

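Crop 1 shows:
- Two bare metal cells, at (264,335) and (341,295), fit the description. The orange (260,445) and red (580,436) ones are the look-alikes.
- The three grey lids sit on black tubs. The small open tin at (192,268) is not a tub.
- The cradle runs from 470 to 750, with its switch at the left end.
- The lantern handle is at (413,184), and the hook prongs are at (600,150) and (663,153).

Next I'll fit the precise poses.

```bash
cat > fit.py <<'E'
from h import *
from scipy.optimize import least_squares
def fitcell(Q,x0,y0,yaw0,zc=.016,R=.06):
    Q=Q.reshape(-1,3); k=Q[(np.hypot(Q[:,0]-x0,Q[:,1]-y0)<R)&(Q[:,2]>zc-.006)&(Q[:,2]<zc+.025)]
    def res(p):
        d=k-[p[0],p[1],zc]; a=abs(d@[np.cos(p[2]),np.sin(p[2]),0]); b=np.hypot(d@[-np.sin(p[2]),np.cos(p[2]),0],d[:,2])
        da,db=a-.035,b-.016
        return np.where((da>0)&(db>0),np.hypot(da,db),np.maximum(da,db))
    s=least_squares(res,[x0,y0,yaw0],loss='soft_l1',f_scale=.003)
    return s.x.round(4),np.degrees(s.x[2]).round(1),len(k),round(float(np.median(abs(s.fun))),4)
E
cat > m2.py <<'E'
from fit import *
D=np.load('top0.npz'); S=np.load('scene0.npz'); P,Ps=D['P'],S['P']
for nm,Q in(('t',P),('s',Ps),('both',np.concatenate([P.reshape(-1,3),Ps.reshape(-1,3)]))):
    print(nm)
    for a in((.4514,.158,3.14),(.497,.064,2.55)): print(' cell',*fitcell(Q,*a))
    q=Q.reshape(-1,3); 
    b=q[(q[:,2]>.178)&(q[:,2]<.2)&(abs(q[:,0]-.581)<.03)&(abs(q[:,1])<.07)]; m=b.mean(0); e=np.linalg.svd(b-m)[2][0]; t=(b-m)@e
    print(' bar',m.round(4),((m+e*(t.min()+t.max())/2)).round(4),np.ptp(t).round(4),np.degrees(np.arctan2(e[1],e[0])).round(1))
    t=q[(q[:,2]>.06)&(q[:,2]<.1)&(q[:,0]<.53)&(q[:,0]>.35)&(q[:,1]<-.03)&(q[:,1]>-.2)]
    print(' tip',t.mean(0).round(4),t.min(0).round(4),t.max(0).round(4),len(t))
    for s,y0 in(('L',-.1765),('R',-.2365)):
        k=q[(q[:,2]>.262)&(q[:,2]<.3)&(abs(q[:,1]-y0)<.013)&(q[:,0]<.67)]
        p=np.polyfit(k[:,0],k[:,1],1); print(' prong',s,len(k),'slope',np.degrees(np.arctan(p[0])).round(2),'y@.615',np.polyval(p,.615).round(4),'minx',np.sort(k[:,0])[:3].round(4))
    k=q[(q[:,2]>.266)&(q[:,0]>.672)&(q[:,0]<.73)&(abs(q[:,1]+.21)<.06)];print(' plate',len(k),k.min(0).round(4),k.max(0).round(4),k.mean(0).round(4))
    for lo,hi in((.01,.04),(.018,.035)):
        k=q[(q[:,2]>lo)&(q[:,2]<hi)&(q[:,0]<.54)&(q[:,0]>.37)&(q[:,1]<-.03)&(q[:,1]>-.41)]
        rc=cv2.minAreaRect(k[:,:2].astype(np.float32)); print(' cradle',np.round(rc[0],4),np.round(rc[1],4),round(rc[2],2))
# image mask cradle: non-green pixels projected (approx z .02)
E
python3 m2.py
```

```text
t
 cell [0.4524 0.1579 3.1005] 177.6 245 0.0015
 cell [0.4927 0.0687 2.8249] 161.9 261 0.0016
 bar [ 0.5802 -0.0034  0.1886] [ 0.5802 -0.0042  0.1886] 0.1075 -89.8
 tip [ 0.4412 -0.1011  0.0918] [ 0.4302 -0.1132  0.0812] [ 0.4524 -0.0906  0.0989] 59
 prong L 71 slope -4.84 y@.615 -0.1796 minx [0.5767 0.5771 0.5773]
 prong R 98 slope -6.92 y@.615 -0.2396 minx [0.5707 0.5716 0.5726]
 plate 163 [ 0.673  -0.2572  0.2661] [ 0.7102 -0.1732  0.2783] [ 0.6895 -0.2158  0.2703]
 cradle [ 0.4463 -0.2165] [0.3675 0.1402] 86.93
 cradle [ 0.4548 -0.2123] [0.1269 0.3678] 2.07
s
 cell [0.4524 0.1593 3.0989] 177.6 213 0.001
 cell [0.4924 0.0682 2.7716] 158.8 63 0.0007
 bar [ 0.5828 -0.0081  0.1877] [ 0.5827 -0.0046  0.1877] 0.1083 90.8
 tip [ 0.4489 -0.1049  0.086 ] [ 0.4351 -0.1168  0.0604] [ 0.4572 -0.0926  0.0971] 82
 prong L 125 slope -5.8 y@.615 -0.1796 minx [0.5777 0.578  0.5794]
 prong R 122 slope -5.74 y@.615 -0.2395 minx [0.5732 0.5737 0.5747]
 plate 279 [ 0.6749 -0.257   0.2661] [ 0.711  -0.1748  0.2738] [ 0.6917 -0.2184  0.2691]
 cradle [ 0.4573 -0.2171] [0.1288 0.3757] 1.7
 cradle [ 0.4568 -0.2139] [0.1278 0.3685] 1.7
both
 cell [0.4524 0.1587 3.0993] 177.6 458 0.0013
 cell [0.4927 0.0687 2.8197] 161.6 324 0.0014
 bar [ 0.5815 -0.0059  0.1881] [ 0.5815 -0.0046  0.1881] 0.1083 90.7
 tip [ 0.4457 -0.1033  0.0884] [ 0.4302 -0.1168  0.0604] [ 0.4572 -0.0906  0.0989] 141
 prong L 196 slope -5.47 y@.615 -0.1796 minx [0.5767 0.5771 0.5773]
 prong R 220 slope -6.25 y@.615 -0.2395 minx [0.5707 0.5716 0.5726]
 plate 442 [ 0.673  -0.2572  0.2661] [ 0.711  -0.1732  0.2783] [ 0.6909 -0.2175  0.2696]
 cradle [ 0.4477 -0.2174] [0.3702 0.1399] 87.46
 cradle [ 0.4559 -0.2134] [0.1298 0.3698] 1.9
```

>>> {"op": "servo_tool", "data": {
  "turn": [
    [0, 0, 0],
    [0, 0, 0],
    [0, 0, 0],
    [0, 0, 0],
    [0, 0, 0],
    [0, 0, 0],
    [0, 0, 0],
    [0, 0, 0]
  ],
  "slide": [
    [1, -1.32, -0.4],
    [2, -2.64, -0.8],
    [3, -3.96, -1.3],
    [4, -5.28, -1.8],
    [5, -6.6, -2.3],
    [6, -7.92, -2.8],
    [6.99, -9.22, -3.3],
    [6.99, -9.22, -3.3]
  ],
  "hand": [1, 1, 1, 1, 1, 1, 1, 1]
}}

```text
clock: 1.1
tcp_pos: [0.4388, 0.3538, 0.1309]
orientation: [-0.548, -3.093, 0.007]
contact_force: [-0.1, 0.1, -0.1]
grip_width: 0.0857
gripper_force: 0.0
```

>>> {"op": "servo_tool", "data": {
  "turn": [
    [0, 0, 0],
    [0, 0, 0],
    [0, 0, 0]
  ],
  "slide": [
    [0, 0, -0.5],
    [0, 0, -1],
    [0, 0, -1]
  ],
  "hand": [0.6, 0.6, 0.6]
}}

```text
clock: 1.48
tcp_pos: [0.4348, 0.3593, 0.1005]
orientation: [-0.532, -3.094, 0.004]
contact_force: [-0.2, -0.3, 0.5]
grip_width: 0.0515
gripper_force: 0.0
```

```bash
python3 - <<'E'
from h import *
st()
im,P=cloud('wrist','pics/w1.png')
q=P.reshape(-1,3); k=q[(q[:,2]>.074)&(q[:,2]<.09)&(np.hypot(q[:,0]-.4363,q[:,1]-.3585)<.03)]
print(len(k),k.mean(0),k.min(0),k.max(0))
d=q[(q[:,2]>.048)&(q[:,2]<.062)&(np.hypot(q[:,0]-.4363,q[:,1]-.3585)<.07)]; print(len(d),cv2.minEnclosingCircle(d[:,:2].astype(np.float32)),np.median(d[:,2]))
E
```

```text
{'clock': 1.475, 'tcp_pos': [0.4348, 0.3593, 0.1005], 'orientation': [-0.5321, -3.0939, 0.0039], 'joints': [-0.8652, 0.4584, 0.0816, 1.9378, -0.0535, 0.7508, 0.4775], 'contact_force': [-0.1737, -0.3039, 0.5008], 'grip_width': 0.0515, 'gripper_force': 0.0}
1468 [0.43370399 0.3615455  0.08150851] [0.42316576 0.34886799 0.07413186] [0.44657405 0.37301559 0.08449515]
19598 ((0.43551552295684814, 0.3607504367828369), 0.055050287395715714) 0.056345791382100996
```

View pics/w1.png

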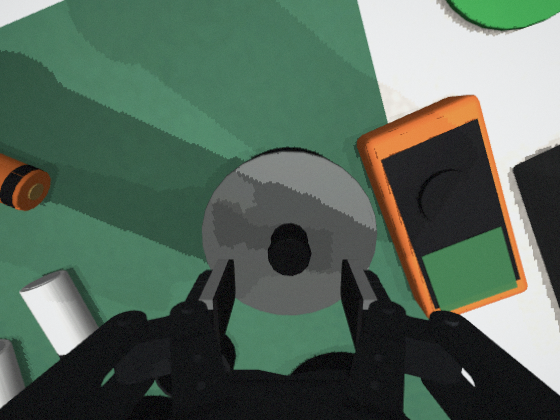

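Wrist view: knob at (290,250), centred between the fingers.

>>> {"op": "servo_tool", "data": {
  "turn": [
    [0, 0, 0],
    [0, 0, 0],
    [0, 0, 0],
    [0, 0, 0],
    [0, 0, 0]
  ],
  "slide": [
    [0, 0.05, -0.7],
    [0, 0.05, -1.4],
    [0, 0.05, -1.4],
    [0, 0.05, -1.4],
    [0, 0.05, -1.4]
  ],
  "hand": [0.6, 0.6, 0.2, 0.1, 0.1],
  "squeeze": 40
}}

```text
clock: 2.15
tcp_pos: [0.437, 0.3612, 0.0613]
orientation: [0.536, 3.095, 0.002]
contact_force: [-0.3, 0.3, -1.5]
grip_width: 0.0214
gripper_force: 39.1
```

>>> {"op": "servo_tool", "data": {
  "turn": [
    [0, 0, 0],
    [0, 0, 0],
    [0, 0, 0],
    [0, 0, 0],
    [0, 0, 0],
    [0, 0, 0],
    [0, 0, 0],
    [0, 0, 0]
  ],
  "slide": [
    [0, 0, 0.3],
    [0, 0, 1],
    [0, 0, 2],
    [0.5, -0.3, 3],
    [1.5, -0.8, 3.5],
    [2.7, -1.3, 3.7],
    [3.8, -1.7, 3.7],
    [3.8, -1.7, 3.7]
  ],
  "hand": [0.1, 0.1, 0.1, 0.1, 0.1, 0.1, 0.1, 0.1]
}}

```text
clock: 3.15
tcp_pos: [0.5536, 0.3072, 0.1724]
orientation: [0.543, 3.092, 0.0]
contact_force: [-0.8, 0.1, -1.3]
grip_width: 0.0216
gripper_force: 39.3
```

```bash
python3 - <<'E'
from h import *
st()
im,P=cloud('wrist','pics/w2.png')
np.savez('w2.npz',im=im,P=P)
q=P.reshape(-1,3); k=q[(np.hypot(q[:,0]-.4355,q[:,1]-.3608)<.04)]; print(len(k),np.percentile(k[:,2],[5,50,95]))
E
```

```text
{'clock': 3.15, 'tcp_pos': [0.5536, 0.3072, 0.1724], 'orientation': [0.5428, 3.0916, 0.0002], 'joints': [-0.7002, 0.4661, 0.127, 1.7262, -0.0678, 0.9516, 0.6759], 'contact_force': [-0.8285, 0.1349, -1.2867], 'grip_width': 0.0216, 'gripper_force': 39.2522}
7244 [0.00415382 0.03566416 0.0373363 ]
```

View pics/w2.png

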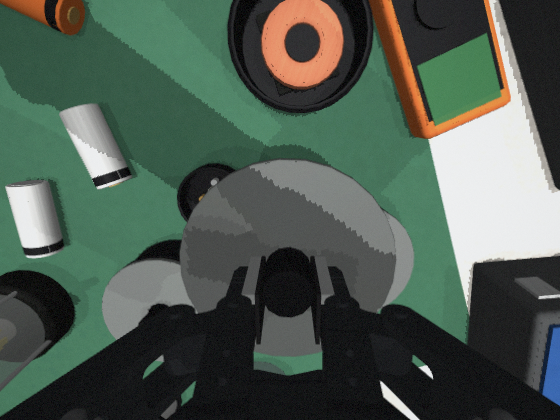

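The open tub at (302,42) holds the copper choke, so this is the wrong tub. I'll put its lid back by the same path.

>>> {"op": "servo_tool", "data": {
  "turn": [
    [0, 0, 0],
    [0, 0, 0],
    [0, 0, 0],
    [0, 0, 0],
    [0, 0, 0],
    [0, 0, 0],
    [0, 0, 0],
    [0, 0, 0]
  ],
  "slide": [
    [-1, 0.5, 0],
    [-2.4, 1.1, 0],
    [-3.8, 1.7, -0.5],
    [-3.8, 1.7, -1.4],
    [-3.8, 1.7, -2.2],
    [-3.8, 1.7, -2.9],
    [-3.8, 1.7, -3.3],
    [-3.8, 1.7, -3.7]
  ],
  "hand": [0.1, 0.1, 0.1, 0.1, 0.1, 0.1, 0.1, 0.1]
}}

```text
clock: 4.2
tcp_pos: [0.4362, 0.3613, 0.0604]
orientation: [0.534, 3.096, 0.001]
contact_force: [-6.1, -2.5, 33.7]
grip_width: 0.0218
gripper_force: 44.2
```

>>> {"op": "servo_tool", "data": {
  "turn": [
    [0, 0, 0],
    [0, 0, 0],
    [0, 0, 0],
    [0, 0, 0],
    [0, 0, 0],
    [0, 0, 0]
  ],
  "slide": [
    [0, 0, 0],
    [0, 0, 0],
    [0, 0, 0.1],
    [0, 0, 0.8],
    [0, 0, 2],
    [0, 0, 3]
  ],
  "hand": [0.1, 0.6, 0.6, 0.6, 0.6, 0.6]
}}

```text
clock: 4.95
tcp_pos: [0.4368, 0.3608, 0.1519]
orientation: [0.536, 3.095, 0.001]
contact_force: [0.4, 0.2, -0.1]
grip_width: 0.0512
gripper_force: 0.0
```

```bash
python3 - <<'E'
from h import *
st()
im,P=cloud('wrist','pics/w3.png')
q=P.reshape(-1,3); d=q[(q[:,2]>.045)&(q[:,2]<.064)&(np.hypot(q[:,0]-.4363,q[:,1]-.3585)<.07)]; print(len(d),cv2.minEnclosingCircle(d[:,:2].astype(np.float32)))
A=np.c_[d[:,:2]-[.4355,.3608],np.ones(len(d))]; print(np.linalg.lstsq(A,d[:,2],rcond=None)[0])
E
```

```text
{'clock': 4.95, 'tcp_pos': [0.4368, 0.3608, 0.1519], 'orientation': [0.5359, 3.0949, 0.0014], 'joints': [-0.8745, 0.3893, 0.0932, 1.9005, -0.0469, 0.8528, 0.4704], 'contact_force': [0.3745, 0.2437, -0.125], 'grip_width': 0.0512, 'gripper_force': 0.0}
13973 ((0.4357661008834839, 0.362030565738678), 0.05515162646770477)
[0.00201309 0.00104897 0.05633908]
```

>>> {"op": "servo_tool", "data": {
  "turn": [
    [0, 0, 0],
    [0, 0, 0],
    [0, 0, 0],
    [0, 0, 0],
    [0, 0, 0],
    [0, 0, 0],
    [0, 0, 0]
  ],
  "slide": [
    [1.5, -0.15, 0],
    [3.2, -0.3, 0],
    [4.8, -0.45, 0],
    [6.15, -0.6, -0.5],
    [6.15, -0.6, -1.5],
    [6.15, -0.6, -1.5],
    [6.15, -0.6, -1.5]
  ],
  "hand": [0.6, 0.6, 0.6, 0.6, 0.6, 0.6, 0.6]
}}

```text
clock: 5.88
tcp_pos: [0.621, 0.3433, 0.1063]
orientation: [0.535, 3.095, 0.001]
contact_force: [-0.5, -0.1, 0.7]
grip_width: 0.0511
gripper_force: 0.0
```

```bash
cat > lid.py <<'E'
from fit import *
import sys
def lid(x,y,n='wrist'):
    o=r.get_obs(); im,P=cloud(n)
    q=P.reshape(-1,3); h=np.hypot(q[:,0]-x,q[:,1]-y)
    d=q[(q[:,2]>.045)&(q[:,2]<.064)&(h<.07)]; c=cv2.minEnclosingCircle(d[:,:2].astype(np.float32))
    k=q[(q[:,2]>.074)&(q[:,2]<.09)&(h<.03)]
    print('disc',np.round(c[0],4),round(c[1],4),'knob',k.mean(0).round(4),'tcp',np.round(o['tcp_pos'],4),'units to disc',np.round((np.array(c[0])-o['tcp_pos'][:2])/.03,2),'z',(o['tcp_pos'][2]/.03).round(2))
    A=np.c_[d[:,:2]-[x,y],np.ones(len(d))]; print(np.linalg.lstsq(A,d[:,2],rcond=None)[0].round(4))
if __name__=='__main__': lid(*map(float,sys.argv[1:3]))
E
python3 lid.py .621 .343
```

```text
disc [0.6229 0.3436] 0.055 knob [0.621  0.3443 0.0815] tcp [0.621  0.3433 0.1063] units to disc [0.06 0.01] z 3.54
[0.0018 0.     0.0564]
```

>>> {"op": "servo_tool", "data": {
  "turn": [
    [0, 0, 0],
    [0, 0, 0],
    [0, 0, 0],
    [0, 0, 0],
    [0, 0, 0]
  ],
  "slide": [
    [0.03, 0.02, -0.8],
    [0.03, 0.02, -1.55],
    [0.03, 0.02, -1.55],
    [0.03, 0.02, -1.55],
    [0.03, 0.02, -1.55]
  ],
  "hand": [0.6, 0.6, 0.2, 0.1, 0.1]
}}

```text
clock: 6.55
tcp_pos: [0.6225, 0.3435, 0.0598]
orientation: [0.536, 3.094, 0.002]
contact_force: [0.6, 0.4, -0.5]
grip_width: 0.0217
gripper_force: 39.1
```

>>> {"op": "servo_tool", "data": {
  "turn": [
    [0, 0, 0],
    [0, 0, 0],
    [0, 0, 0],
    [0, 0, 0],
    [0, 0, 0],
    [0, 0, 0],
    [0, 0, 0],
    [0, 0, 0]
  ],
  "slide": [
    [0, 0, 0.3],
    [0, 0, 1],
    [0, 0, 2],
    [0.5, -0.3, 3],
    [1.5, -0.8, 3.5],
    [2.7, -1.3, 3.7],
    [3.8, -1.7, 3.7],
    [3.8, -1.7, 3.7]
  ],
  "hand": [0.1, 0.1, 0.1, 0.1, 0.1, 0.1, 0.1, 0.1]
}}

```text
clock: 7.55
tcp_pos: [0.7389, 0.289, 0.1716]
orientation: [0.542, 3.091, -0.001]
contact_force: [-0.5, 0.4, 0.0]
grip_width: 0.0215
gripper_force: 39.3
```

```bash
python3 - <<'E'
from h import *
st()
im,P=cloud('wrist','pics/w4.png')
np.savez('w4.npz',im=im,P=P)
q=P.reshape(-1,3); m=(np.hypot(q[:,0]-.622,q[:,1]-.3438)<.04); k=q[m]; print(len(k),np.percentile(k[:,2],[5,50,95]), 'median rgb of raised',np.median(im.reshape(-1,3)[m&(q[:,2]>.014)],0))
E
```

```text
{'clock': 7.55, 'tcp_pos': [0.7389, 0.289, 0.1716], 'orientation': [0.5419, 3.0909, -0.0008], 'joints': [-0.5332, 0.7283, 0.1418, 1.2768, -0.101, 1.1408, 0.8386], 'contact_force': [-0.5492, 0.4185, 0.049], 'grip_width': 0.0215, 'gripper_force': 39.3285}
7331 [0.00465294 0.02437285 0.02655369] median rgb of raised [235. 235. 229.]
```

White and flat at 24–26 mm means the LED plate on its foam blocks, so the cell is in the third tub. I'll close this one.

>>> {"op": "servo_tool", "data": {
  "turn": [
    [0, 0, 0],
    [0, 0, 0],
    [0, 0, 0],
    [0, 0, 0],
    [0, 0, 0],
    [0, 0, 0],
    [0, 0, 0],
    [0, 0, 0]
  ],
  "slide": [
    [-1, 0.5, 0],
    [-2.4, 1.1, 0],
    [-3.8, 1.7, -0.5],
    [-3.8, 1.7, -1.4],
    [-3.8, 1.7, -2.2],
    [-3.8, 1.7, -3.0],
    [-3.8, 1.7, -3.5],
    [-3.8, 1.7, -3.66]
  ],
  "hand": [0.1, 0.1, 0.1, 0.1, 0.1, 0.1, 0.1, 0.1]
}}

```text
clock: 8.6
tcp_pos: [0.6211, 0.3438, 0.0597]
orientation: [-0.534, -3.095, 0.0]
contact_force: [0.2, 0.1, 0.1]
grip_width: 0.0212
gripper_force: 39.4
```

>>> {"op": "servo_tool", "data": {
  "turn": [
    [0, 0, 0],
    [0, 0, 0],
    [0, 0, 0],
    [0, 0, 0],
    [0, 0, 0],
    [0, 0, 0]
  ],
  "slide": [
    [0, 0, 0],
    [0, 0, 0],
    [0, 0, 0.1],
    [0, 0, 0.8],
    [0, 0, 2],
    [0, 0, 3]
  ],
  "hand": [0.1, 0.6, 0.6, 0.6, 0.6, 0.6]
}}

```text
clock: 9.35
tcp_pos: [0.6228, 0.3435, 0.1534]
orientation: [0.536, 3.094, 0.003]
contact_force: [0.7, 0.4, 0.6]
grip_width: 0.051
gripper_force: 0.0
```

```bash
python3 lid.py .621 .343
```

```text
disc [0.6235 0.3441] 0.0551 knob [0.622  0.3447 0.0816] tcp [0.6228 0.3435 0.1534] units to disc [0.02 0.02] z 5.11
[0.0031 0.0001 0.0563]
```

>>> {"op": "servo_tool", "data": {
  "turn": [
    [0, 0, 0],
    [0, 0, 0],
    [0, 0, 0],
    [0, 0, 0],
    [0, 0, 0],
    [0, 0, 0],
    [0, 0, 0]
  ],
  "slide": [
    [-0.1, -1.5, 0],
    [-0.2, -3.2, 0],
    [-0.3, -4.8, 0],
    [-0.4, -6.08, -0.5],
    [-0.4, -6.08, -1.5],
    [-0.4, -6.08, -1.5],
    [-0.4, -6.08, -1.5]
  ],
  "hand": [0.6, 0.6, 0.6, 0.6, 0.6, 0.6, 0.6]
}}

```text
clock: 10.28
tcp_pos: [0.6108, 0.162, 0.1066]
orientation: [0.534, 3.094, 0.002]
contact_force: [0.5, 1.1, 0.2]
grip_width: 0.0513
gripper_force: 0.0
```

```bash
python3 lid.py .611 .161; python3 - <<'E'
import numpy as np
# free spots for lid: nothing over z>.006 within 65mm, top cloud
P=np.load('top0.npz')['P'].reshape(-1,3); S=np.load('scene0.npz')['P'].reshape(-1,3); q=np.r_[P,S]; q=q[(q[:,2]>.008)&(q[:,2]<.35)]
for x in np.arange(.45,.86,.025):
  for y in np.arange(-.4,.45,.025):
    if .48<np.hypot(x,y)<.85 and (np.hypot(q[:,0]-x,q[:,1]-y)<.068).sum()<3: print((round(x,3),round(y,3)),end=' ')
E
```

```text
disc [0.6113 0.1625] 0.055 knob [0.6094 0.1631 0.0815] tcp [0.6108 0.162  0.1066] units to disc [0.01 0.02] z 3.55
[0.0018 0.0003 0.0564]
```

```bash
python3 - <<'E'
import numpy as np
q=np.load('top0.npz')['P'].reshape(-1,3); q=q[(q[:,2]>.012)&(q[:,2]<.35)]
for x in np.arange(.35,.86,.03):
  for y in np.arange(-.4,.5,.03):
    n=(np.hypot(q[:,0]-x,q[:,1]-y)<.064).sum()
    if .45<np.hypot(x,y)<.88 and n<8: print((round(x,3),round(y,3),n),end=' ')
E
```

```text
(np.float64(0.47), np.float64(-0.01), np.int64(0)) (np.float64(0.56), np.float64(-0.4), np.int64(3)) (np.float64(0.59), np.float64(-0.4), np.int64(0)) (np.float64(0.59), np.float64(-0.37), np.int64(0)) (np.float64(0.59), np.float64(-0.34), np.int64(0)) (np.float64(0.62), np.float64(-0.4), np.int64(0)) (np.float64(0.62), np.float64(-0.37), np.int64(0)) (np.float64(0.62), np.float64(-0.34), np.int64(0)) (np.float64(0.62), np.float64(0.47), np.int64(0)) (np.float64(0.65), np.float64(-0.4), np.int64(0)) (np.float64(0.65), np.float64(-0.37), np.int64(0)) (np.float64(0.65), np.float64(-0.34), np.int64(0)) (np.float64(0.68), np.float64(-0.4), np.int64(0)) (np.float64(0.68), np.float64(-0.37), np.int64(0)) (np.float64(0.68), np.float64(-0.34), np.int64(0)) (np.float64(0.68), np.float64(-0.07), np.int64(0)) (np.float64(0.68), np.float64(-0.04), np.int64(7)) (np.float64(0.71), np.float64(-0.4), np.int64(0)) (np.float64(0.71), np.float64(-0.37), np.int64(0)) (np.float64(0.71), np.float64(-0.34), np.int64(0)) (np.float64(0.74), np.float64(-0.4), np.int64(0)) (np.float64(0.74), np.float64(-0.37), np.int64(0)) (np.float64(0.74), np.float64(-0.34), np.int64(1)) (np.float64(0.74), np.float64(0.29), np.int64(0)) (np.float64(0.74), np.float64(0.32), np.int64(0)) (np.float64(0.74), np.float64(0.35), np.int64(3)) (np.float64(0.74), np.float64(0.38), np.int64(0)) (np.float64(0.77), np.float64(-0.4), np.int64(0)) (np.float64(0.77), np.float64(-0.37), np.int64(0)) (np.float64(0.77), np.float64(-0.34), np.int64(0)) (np.float64(0.77), np.float64(0.35), np.int64(0)) (np.float64(0.8), np.float64(-0.34), np.int64(0))
```

>>> {"op": "servo_tool", "data": {
  "turn": [
    [0, 0, 0],
    [0, 0, 0],
    [0, 0, 0],
    [0, 0, 0],
    [0, 0, 0]
  ],
  "slide": [
    [0.02, 0.02, -0.8],
    [0.02, 0.02, -1.56],
    [0.02, 0.02, -1.56],
    [0.02, 0.02, -1.56],
    [0.02, 0.02, -1.56]
  ],
  "hand": [0.6, 0.6, 0.2, 0.1, 0.1]
}}

```text
clock: 10.95
tcp_pos: [0.6114, 0.1618, 0.0595]
orientation: [0.535, 3.094, 0.002]
contact_force: [-0.6, -0.0, 0.1]
grip_width: 0.0215
gripper_force: 39.1
```

>>> {"op": "servo_tool", "data": {
  "turn": [
    [0, 0, 0],
    [0, 0, 0],
    [0, 0, 0],
    [0, 0, 0],
    [0, 0, 0],
    [0, 0, 0],
    [0, 0, 0],
    [0, 0, 0]
  ],
  "slide": [
    [0, 0, 0.3],
    [0, 0, 1.2],
    [0, 0, 2.5],
    [1, 1.2, 3.2],
    [2.2, 2.6, 3.2],
    [3.4, 4, 3.2],
    [4.63, 5.4, 3],
    [4.63, 5.4, 2]
  ],
  "hand": [0.1, 0.1, 0.1, 0.1, 0.1, 0.1, 0.1, 0.1]
}}

```text
clock: 11.95
tcp_pos: [0.752, 0.3297, 0.1206]
orientation: [0.528, 3.092, 0.01]
contact_force: [-0.4, -0.0, -1.5]
grip_width: 0.0211
gripper_force: 39.5
```

>>> {"op": "servo_tool", "data": {
  "turn": [
    [0, 0, 0],
    [0, 0, 0],
    [0, 0, 0],
    [0, 0, 0],
    [0, 0, 0],
    [0, 0, 0],
    [0, 0, 0],
    [0, 0, 0]
  ],
  "slide": [
    [0, 0, -1],
    [0, 0, -2],
    [0, 0, -2.7],
    [0, 0, -3.2],
    [0, 0, -3.45],
    [0, 0, -3.45],
    [0, 0, -3.45],
    [0, 0, -3.45]
  ],
  "hand": [0.1, 0.1, 0.1, 0.1, 0.1, 0.1, 0.6, 0.6]
}}

```text
clock: 12.95
tcp_pos: [0.7499, 0.3236, 0.0154]
orientation: [0.536, 3.095, 0.001]
contact_force: [0.4, 0.5, 0.4]
grip_width: 0.0515
gripper_force: 0.0
```

>>> {"op": "servo_tool", "data": {
  "turn": [
    [0, 0, 0],
    [0, 0, 0],
    [0, 0, 0],
    [0, 0, 0],
    [0, 0, 0],
    [0, 0, 0],
    [0, 0, 0],
    [0, 0, 0]
  ],
  "slide": [
    [0, 0, 1],
    [0, 0, 3],
    [0, 0, 4.8],
    [-0.8, -1.4, 6],
    [-1.6, -2.9, 6.6],
    [-2.4, -4.4, 6.8],
    [-3.3, -5.8, 6.8],
    [-3.3, -5.8, 6.8]
  ],
  "hand": [0.6, 0.6, 0.6, 0.6, 0.6, 0.6, 0.6, 0.6]
}}

```text
clock: 13.95
tcp_pos: [0.6495, 0.1441, 0.2197]
orientation: [0.545, 3.093, -0.003]
contact_force: [0.8, 0.4, -0.3]
grip_width: 0.0514
gripper_force: 0.0
```

```bash
python3 - <<'E'
from fit import *
st()
im,P=cloud('wrist','pics/w5.png'); np.savez('w5.npz',im=im,P=P)
for y in (0,.8,1.6,2.4): print(fitcell(P,.6115,.162,y,zc=.020,R=.042))
q=P.reshape(-1,3);h=np.hypot(q[:,0]-.6115,q[:,1]-.162);k=q[(h<.045)&(q[:,2]>.032)&(q[:,2]<.04)];m=k.mean(0);e=np.linalg.svd(k[:,:2]-m[:2],full_matrices=False)[2][0];print(m,np.degrees(np.arctan2(e[1],e[0])),len(k))
print(fitcell(P,.4524,.1587,3.1),fitcell(P,.4925,.0685,2.8))
E
```

```text
{'clock': 13.95, 'tcp_pos': [0.6495, 0.1441, 0.2197], 'orientation': [0.5455, 3.0935, -0.003], 'joints': [-0.4287, 0.4733, 0.1628, 1.6005, -0.082, 1.0751, 0.9772], 'contact_force': [0.8187, 0.3535, -0.3257], 'grip_width': 0.0514, 'gripper_force': 0.0}
(array([0.6125, 0.1645, 1.0549]), np.float64(60.4), 2142, 0.0004)
(array([0.6124, 0.1643, 1.055 ]), np.float64(60.4), 2142, 0.0004)
(array([0.6124, 0.1643, 1.055 ]), np.float64(60.4), 2142, 0.0004)
(array([0.6124, 0.1643, 1.055 ]), np.float64(60.4), 2142, 0.0004)
[0.61192718 0.1643039  0.03486782] 60.420422287395695 1437
(array([0.4534, 0.1616, 3.0985]), np.float64(177.5), 842, 0.0004) (array([0.4938, 0.0714, 2.821 ]), np.float64(161.6), 2858, 0.0005)
```

View pics/w5.png

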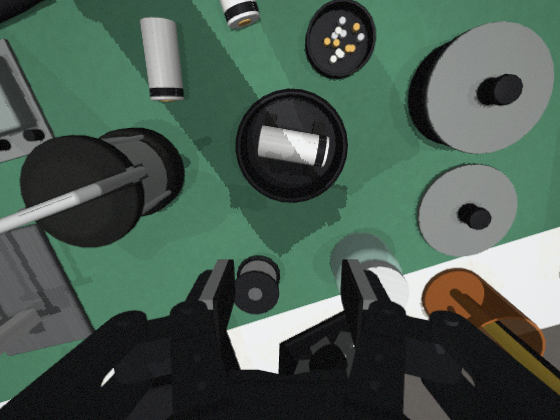

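Tub 3 at (291,145) holds the cell, axis about 60°. The two loose cells are still where they were. I'll turn −100° and move over it.

>>> {"op": "servo_tool", "data": {
  "turn": [
    [0, 0, -2],
    [0, 0, -4],
    [0, 0, -6],
    [0, 0, -8],
    [0, 0, -10],
    [0, 0, -12],
    [0, 0, -14],
    [0, 0, -16]
  ],
  "slide": [
    [-0.3, 0.1, -0.3],
    [-0.6, 0.3, -0.6],
    [-1, 0.5, -1],
    [-1.25, 0.63, -1.5],
    [-1.25, 0.63, -2],
    [-1.25, 0.63, -2.4],
    [-1.25, 0.63, -2.8],
    [-1.25, 0.63, -3.2]
  ],
  "hand": [0.6, 0.6, 0.6, 0.6, 0.6, 0.6, 0.6, 0.6]
}}

```text
clock: 15.0
tcp_pos: [0.6136, 0.1707, 0.1222]
orientation: [-2.403, -2.023, -0.002]
contact_force: [0.5, -0.3, 0.2]
grip_width: 0.0515
gripper_force: 0.0
```

>>> {"op": "servo_tool", "data": {
  "turn": [
    [0, 0, -2],
    [0, 0, -4],
    [0, 0, -4],
    [0, 0, -4],
    [0, 0, -4]
  ],
  "slide": [
    [0, 0, 0],
    [0, 0, 0],
    [0, 0, 0],
    [0, 0, 0],
    [0, 0, 0]
  ],
  "hand": [0.6, 0.6, 0.6, 0.6, 0.6]
}}

```text
clock: 15.62
tcp_pos: [0.6132, 0.1687, 0.1228]
orientation: [-2.714, -1.582, -0.001]
contact_force: [0.0, -0.3, -0.1]
grip_width: 0.0513
gripper_force: 0.0
```

```bash
cat >> h.py <<'E'
def yaw():
    R=cv2.Rodrigues(np.array(r.get_obs()['orientation'],float))[0]; return np.degrees(np.arctan2(R[1,1],R[0,1])), R[:,2].round(4)
E
python3 - <<'E'
from fit import *
st(); print(yaw())
im,P=cloud('wrist')
print(fitcell(P,.6115,.162,1.05,zc=.020,R=.042))
q=P.reshape(-1,3);h=np.hypot(q[:,0]-.6115,q[:,1]-.162);k=q[(h<.06)&(h>.04)&(q[:,2]>.045)&(q[:,2]<.055)];print(cv2.minEnclosingCircle(k[:,:2].astype(np.float32)))
E
```

```text
{'clock': 15.625, 'tcp_pos': [0.6132, 0.1687, 0.1228], 'orientation': [-2.7138, -1.5824, -0.0007], 'joints': [-0.7496, 0.582, 0.5366, 1.7752, -0.3716, 0.8862, -0.5619], 'contact_force': [0.0419, -0.3153, -0.0855], 'grip_width': 0.0513, 'gripper_force': 0.0}
(np.float64(-29.509022449268365), array([ 3.e-04,  3.e-04, -1.e+00]))
(array([0.6126, 0.1646, 1.054 ]), np.float64(60.4), 3584, 0.0004)
((0.6114009022712708, 0.1626310497522354), 0.05459197610616684)
```

>>> {"op": "servo_tool", "data": {
  "turn": [
    [0, 0, 0],
    [0, 0, 0],
    [0, 0, 0],
    [0, 0, 0]
  ],
  "slide": [
    [-0.04, -0.17, -0.6],
    [-0.04, -0.17, -1.2],
    [-0.04, -0.17, -1.6],
    [-0.04, -0.17, -1.6]
  ],
  "hand": [0.6, 0.6, 0.6, 0.6]
}}

```text
clock: 16.18
tcp_pos: [0.6108, 0.163, 0.073]
orientation: [-2.715, -1.579, 0.004]
contact_force: [-0.4, -0.0, 0.1]
grip_width: 0.0513
gripper_force: 0.0
```

>>> {"op": "servo_tool", "data": {
  "turn": [
    [0, 0, 0],
    [0, 0, 0],
    [0, 0, 0],
    [0, 0, 0],
    [0, 0, 0],
    [0, 0, 0],
    [0, 0, 0],
    [0, 0, 0]
  ],
  "slide": [
    [0, 0, -0.6],
    [0, 0, -1.2],
    [0, 0, -1.8],
    [0, 0, -2.15],
    [0, 0, -2.15],
    [0, 0, -2.15],
    [0, 0, -2.15],
    [0, 0, -2.15]
  ],
  "hand": [0.6, 0.6, 0.6, 0.6, 0.6, 0.2, 0.2, 0.2]
}}

```text
clock: 17.18
tcp_pos: [0.6123, 0.1633, 0.0109]
orientation: [2.716, 1.579, 0.002]
contact_force: [-0.5, -0.5, 3.1]
grip_width: 0.0305
gripper_force: 39.8
```

>>> {"op": "servo_tool", "data": {
  "turn": [
    [0, 0, 0],
    [0, 0, 0],
    [0, 0, 0],
    [0, 0, -1],
    [0, 0, -2.5],
    [0, 0, -4],
    [0, 0, -5.5],
    [0, 0, -7]
  ],
  "slide": [
    [0, 0, 0.5],
    [0, 0, 1.8],
    [0, 0, 3.6],
    [-0.8, -0.6, 5],
    [-2.2, -1.6, 6],
    [-3.6, -2.8, 6.8],
    [-5, -4, 7],
    [-6.1, -5.4, 7]
  ],
  "hand": [0.2, 0.2, 0.2, 0.2, 0.2, 0.2, 0.2, 0.2]
}}

```text
clock: 18.18
tcp_pos: [0.4273, 0.0003, 0.2208]
orientation: [-3.064, -0.683, -0.001]
contact_force: [0.4, -0.4, 0.0]
grip_width: 0.0301
gripper_force: 39.9
```

>>> {"op": "servo_tool", "data": {
  "turn": [
    [0, 0, -1],
    [0, 0, -2],
    [0, 0, -3],
    [0, 0, -4],
    [0, 0, -5.5],
    [0, 0, -5.5],
    [0, 0, -5.5]
  ],
  "slide": [
    [0, -1.6, 0],
    [0, -3.2, 0],
    [0, -4.8, 0],
    [0, -6.4, 0],
    [0, -7.7, 0],
    [0, -7.7, 0],
    [0, -7.7, 0]
  ],
  "hand": [0.2, 0.2, 0.2, 0.2, 0.2, 0.2, 0.2]
}}

```text
clock: 19.05
tcp_pos: [0.4285, -0.2292, 0.2203]
orientation: [-3.14, 0.058, 0.0]
contact_force: [-0.1, 0.4, -1.6]
grip_width: 0.0307
gripper_force: 40.1
```

```bash
python3 - <<'E'
from fit import *
st(); print(yaw())
im,P=cloud('wrist','pics/w6.png'); np.savez('w6.npz',im=im,P=P)
print(fitcell(P,.4534,.1616,3.1),fitcell(P,.4938,.0714,2.82))
E
```

```text
{'clock': 19.05, 'tcp_pos': [0.4285, -0.2292, 0.2203], 'orientation': [-3.14, 0.0578, 0.0002], 'joints': [-0.5188, 0.284, 1.0648, 2.0539, -0.3028, 0.9697, -0.9041], 'contact_force': [-0.1203, 0.3555, -1.5976], 'grip_width': 0.0307, 'gripper_force': 40.1153}
(np.float64(-92.10890258444559), array([-1.e-04,  1.e-03, -1.e+00]))
(array([0.4534, 0.1616, 3.1   ]), np.float64(177.6), 0, nan) (array([0.4937, 0.0717, 2.8061]), np.float64(160.8), 1112, 0.0005)
  return _methods._mean(a, axis=axis, dtype=dtype,
  ret = ret.dtype.type(ret / rcount)
```

View pics/w6.png

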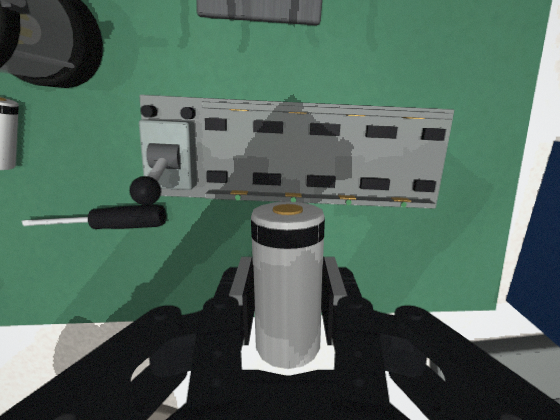

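The cradle shows ten dark comb blocks, roughly in x 204–445 and y 118–190. The switch ball is at (145,189), on the off side. I'll fit the cradle pose from the comb blocks.

```bash
python3 - <<'E'
from h import *
D=np.load('w6.npz'); im,P=D['im'],D['P']
g=im.max(2); reg=(P[...,2]>.006)&(P[...,2]<.024)&(P[...,0]>.38)&(P[...,0]<.54)&(P[...,1]<-.07)&(P[...,1]>-.41)
n,l,s,c=cv2.connectedComponentsWithStats(((g<75)&reg).astype(np.uint8))
B=[]
for i in range(1,n):
    if s[i,4]>60:
        m=l==i; p=np.median(P[m],0); print(s[i].tolist(),p.round(4)); B.append(p)
B=np.array(B); B=B[(B[:,1]<-.1)]
M=np.array([(x,y) for x in(-.028,.028) for y in(-.12,-.06,0,.06,.12)])
def T(p,M): c,s_=np.cos(p[2]),np.sin(p[2]); return M@np.array([[c,s_],[-s_,c]])+p[:2]
from scipy.optimize import least_squares
def res(p):
    W=T(p,M); return np.array([np.linalg.norm(W-b[:2],axis=1).min() for b in B])
best=min((least_squares(res,[x0,y0,a],loss='soft_l1',f_scale=.003) for x0 in(.45,.47) for y0 in(-.25,-.235,-.265) for a in(0,-.05,.05)),key=lambda s:s.cost)
print(best.x,np.degrees(best.x[2]),best.fun.round(4))
for y in(-.09,-.03,.03,.09): print('bay',y,T(best.x,np.array([[0,y]])).round(4))
print('pivot',T(best.x,np.array([[-.005,.163]])))
q=P.reshape(-1,3); t=q[(q[:,2]>.08)&(q[:,2]<.11)&(abs(q[:,0]-.443)<.04)&(abs(q[:,1]+.103)<.03)]; print('ball',t.mean(0),t.max(0),len(t))
E
```

```text
[141, 105, 17, 12, 173] [ 0.5099 -0.0898  0.0199]
[181, 107, 15, 12, 150] [ 0.5067 -0.1295  0.0201]
[205, 118, 22, 13, 261] [ 0.4947 -0.1551  0.0144]
[185, 121, 13, 66, 253] [ 0.4652 -0.129   0.0169]
[253, 120, 31, 14, 363] [ 0.4903 -0.2093  0.0143]
[309, 123, 31, 13, 363] [ 0.4854 -0.2691  0.0142]
[365, 125, 33, 14, 369] [ 0.4805 -0.3278  0.0142]
[421, 128, 25, 13, 275] [ 0.476  -0.3822  0.0141]
[207, 170, 21, 13, 240] [ 0.4396 -0.1507  0.0142]
[252, 172, 30, 14, 357] [ 0.4353 -0.2046  0.0142]
[306, 174, 30, 14, 354] [ 0.4303 -0.264   0.0141]
[359, 177, 31, 13, 345] [ 0.4255 -0.3234  0.014 ]
[412, 179, 24, 13, 258] [ 0.421  -0.3777  0.014 ]
[207, 190, 25, 4, 88] [ 0.4227 -0.1523  0.0151]
[247, 191, 39, 6, 145] [ 0.4186 -0.2028  0.016 ]
[301, 194, 39, 5, 137] [ 0.4135 -0.2638  0.0163]
[355, 196, 39, 5, 119] [ 0.4086 -0.323   0.0168]
[409, 199, 24, 4, 71] [ 0.4043 -0.3754  0.0167]
[146, 204, 20, 23, 275] [ 0.4029 -0.0824  0.0194]
[ 0.45639998 -0.26575588 -0.09271242] -5.312030223317267 [0.0224 0.0063 0.0294 0.0008 0.0013 0.0018 0.0063 0.007  0.0017 0.002
 0.0026 0.0061 0.019  0.0155 0.015  0.0144 0.015 ]
bay -0.09 [[ 0.4481 -0.3554]]
bay -0.03 [[ 0.4536 -0.2956]]
bay 0.03 [[ 0.4592 -0.2359]]
bay 0.09 [[ 0.4647 -0.1761]]
pivot [[ 0.46651193 -0.10299302]]
ball [ 0.44419952 -0.10556838  0.09167631] [ 0.45528672 -0.09093496  0.09771621] 742
```

>>> {"op": "servo_tool", "data": {
  "turn": [
    [0, 0, -0.57],
    [0, 0, -0.57],
    [0, 0, -0.57],
    [0, 0, -0.57],
    [0, 0, -0.57],
    [0, 0, -0.57]
  ],
  "slide": [
    [0.3, -1.5, 0],
    [0.6, -3, -1],
    [0.68, -4.23, -2.5],
    [0.68, -4.23, -4.4],
    [0.68, -4.23, -4.8],
    [0.68, -4.23, -4.8]
  ],
  "hand": [0.2, 0.2, 0.2, 0.2, 0.2, 0.2]
}}

```text
clock: 19.85
tcp_pos: [0.4498, -0.3556, 0.0768]
orientation: [-3.138, 0.134, 0.0]
contact_force: [-0.1, -0.2, -0.8]
grip_width: 0.0305
gripper_force: 40.2
```

```bash
python3 -c "
from h import *
st();print(yaw())"
```

```text
{'clock': 19.85, 'tcp_pos': [0.4498, -0.3556, 0.0768], 'orientation': [-3.1381, 0.1339, 0.0002], 'joints': [-0.0148, 0.6451, 0.7887, 1.964, -0.6379, 0.7995, -0.5162], 'contact_force': [-0.1141, -0.1744, -0.7679], 'grip_width': 0.0305, 'gripper_force': 40.2153}
(np.float64(-94.88478733031582), array([-1.e-04,  7.e-04, -1.e+00]))
```

Lowering 64 mm to the seat, then opening and backing out.

>>> {"op": "servo_tool", "data": {
  "turn": [
    [0, 0, 0],
    [0, 0, 0],
    [0, 0, 0],
    [0, 0, 0],
    [0, 0, 0],
    [0, 0, 0]
  ],
  "slide": [
    [0, 0, -0.6],
    [0, 0, -1.2],
    [0, 0, -1.7],
    [0, 0, -2],
    [0, 0, -2.12],
    [0, 0, -2.12]
  ],
  "hand": [0.2, 0.2, 0.2, 0.2, 0.2, 0.2]
}}

```text
clock: 20.6
tcp_pos: [0.449, -0.3571, 0.0129]
orientation: [-3.139, 0.138, -0.0]
contact_force: [-2.3, 0.1, 2.1]
grip_width: 0.0303
gripper_force: 40.6
```

>>> {"op": "servo_tool", "data": {
  "turn": [
    [0, 0, 0],
    [0, 0, 0],
    [0, 0, 0],
    [0, 0, 0],
    [0, 0, 0],
    [0, 0, 0],
    [0, 0, 0],
    [0, 0, 0]
  ],
  "slide": [
    [0, 0, 0],
    [0, 0, 0],
    [0, 0, 0.2],
    [0, 0, 1],
    [0, 0, 2.5],
    [0, 0, 4.4],
    [-0.5, 0, 6],
    [-1, 0, 7]
  ],
  "hand": [0.5, 0.6, 0.6, 0.6, 0.6, 0.6, 0.6, 0.6]
}}

```text
clock: 21.6
tcp_pos: [0.4192, -0.3574, 0.2252]
orientation: [3.137, -0.137, 0.004]
contact_force: [0.8, 0.8, -0.5]
grip_width: 0.0509
gripper_force: 0.0
```

```bash
python3 - <<'E'
from fit import *
st(); print(yaw())
im,P=cloud('wrist'); 
print('bay cell',fitcell(P,.4502,-.3562,-.087,zc=.022))
im,P=cloud('top'); print(fitcell(P,.4534,.1616,3.1),fitcell(P,.4938,.0714,2.82))
E
```

```text
{'clock': 21.6, 'tcp_pos': [0.4192, -0.3574, 0.2252], 'orientation': [3.1374, -0.1372, 0.0041], 'joints': [-0.1744, 0.4201, 1.0067, 1.9089, -0.4136, 1.0348, -0.6482], 'contact_force': [0.8426, 0.7833, -0.5228], 'grip_width': 0.0509, 'gripper_force': 0.0}
(np.float64(-95.00654853323739), array([ 0.0025, -0.0013, -1.    ]))
bay cell (array([ 0.4508, -0.356 , -0.0819]), np.float64(-4.7), 2984, 0.0007)
(array([0.4531, 0.1583, 3.0947]), np.float64(177.3), 245, 0.0015) (array([0.492 , 0.0691, 2.8184]), np.float64(161.5), 261, 0.0014)
```

Cell 1 is seated at (0.451, −0.356), yaw −4.7°. Next is the loose cell at (0.4936, 0.0715).

>>> {"op": "servo_tool", "data": {
  "turn": [
    [0, 0, -0.4],
    [0, 0, -0.8],
    [0, 0, -1.2],
    [0, 0, -1.6],
    [0, 0, -2],
    [0, 0, -2.4],
    [0, 0, -2.68],
    [0, 0, -2.68]
  ],
  "slide": [
    [0, 1.8, 0],
    [0, 3.7, 0],
    [0, 5.6, 0],
    [0, 7.5, 0],
    [0.3, 9.4, -0.5],
    [1, 11.2, -1],
    [1.8, 12.9, -2],
    [2.47, 14.3, -3]
  ],
  "hand": [0.6, 0.6, 0.6, 0.6, 0.6, 0.6, 0.6, 0.6]
}}

```text
clock: 22.7
tcp_pos: [0.4939, 0.0751, 0.131]
orientation: [-3.102, 0.499, 0.0]
contact_force: [0.3, -0.1, 0.9]
grip_width: 0.0515
gripper_force: 0.0
```

>>> {"op": "servo_tool", "data": {
  "turn": [
    [0, 0, 0],
    [0, 0, 0],
    [0, 0, 0]
  ],
  "slide": [
    [0, 0, -0.8],
    [0, 0, -0.8],
    [0, 0, -0.8]
  ],
  "hand": [0.6, 0.6, 0.6]
}}

```text
clock: 23.08
tcp_pos: [0.4934, 0.0716, 0.1092]
orientation: [3.101, -0.504, 0.001]
contact_force: [-0.0, 0.4, 0.3]
grip_width: 0.0513
gripper_force: 0.0
```

```bash
cat > cell.py <<'E'
from fit import *
import sys
x,y,a=map(float,sys.argv[1:4]); o=r.get_obs(); yw=yaw()[0]
im,P=cloud('wrist'); f=fitcell(P,x,y,np.radians(a)); print(f)
p=f[0]; t=np.array(o['tcp_pos']); c=f[1]-90
print('tcp',t.round(4),'yaw',round(yw,1),'q',np.round(o['joints'],2))
print('units',np.round((p[:2]-t[:2])/.03,2),'z',round(t[2]/.03,2),'turn',round(((c-yw+90)%180-90)/5,2))
E
python3 cell.py .4936 .0715 161.6
```

```text
(array([0.4937, 0.0716, 2.8111]), np.float64(161.1), 3911, 0.0003)
tcp [0.4934 0.0716 0.1092] yaw -108.5 q [-0.99  0.52  0.94  2.12 -0.61  0.79 -1.56]
units [0.01 0.  ] z 3.64 turn -0.08
```

>>> {"op": "servo_tool", "data": {
  "turn": [
    [0, 0, -0.08],
    [0, 0, -0.08],
    [0, 0, -0.08],
    [0, 0, -0.08],
    [0, 0, -0.08],
    [0, 0, -0.08],
    [0, 0, -0.08],
    [0, 0, -0.08]
  ],
  "slide": [
    [0.01, 0, -1],
    [0.01, 0, -2],
    [0.01, 0, -3],
    [0.01, 0, -3.45],
    [0.01, 0, -3.45],
    [0.01, 0, -3.45],
    [0.01, 0, -3.45],
    [0.01, 0, -3.45]
  ],
  "hand": [0.6, 0.6, 0.6, 0.6, 0.6, 0.2, 0.2, 0.2]
}}

```text
clock: 24.12
tcp_pos: [0.4945, 0.0722, 0.0063]
orientation: [-3.099, 0.513, -0.003]
contact_force: [-0.7, -0.9, 6.9]
grip_width: 0.0301
gripper_force: 39.2
```

>>> {"op": "servo_tool", "data": {
  "turn": [
    [0, 0, 0],
    [0, 0, 0],
    [0, 0, 0.5],
    [0, 0, 1],
    [0, 0, 1.5],
    [0, 0, 2],
    [0, 0, 2.79],
    [0, 0, 2.79]
  ],
  "slide": [
    [0, 0, 0.8],
    [-0.2, 0, 2.5],
    [-1, -0.8, 4.2],
    [-1.3, -2.4, 5],
    [-1.3, -4.2, 5],
    [-1.3, -6, 5],
    [-1.3, -7.8, 5],
    [-1.3, -9.6, 4.5]
  ],
  "hand": [0.2, 0.2, 0.2, 0.2, 0.2, 0.2, 0.2, 0.2]
}}

```text
clock: 25.12
tcp_pos: [0.4555, -0.2173, 0.1413]
orientation: [-3.138, 0.13, -0.006]
contact_force: [0.8, 1.0, -0.8]
grip_width: 0.0304
gripper_force: 40.5
```

>>> {"op": "servo_tool", "data": {
  "turn": [
    [0, 0, 0],
    [0, 0, 0],
    [0, 0, 0],
    [0, 0, 0],
    [0, 0, 0]
  ],
  "slide": [
    [0, -1.4, -0.4],
    [0, -2.69, -1],
    [0, -2.69, -2],
    [0, -2.69, -2],
    [0, -2.69, -2]
  ],
  "hand": [0.2, 0.2, 0.2, 0.2, 0.2]
}}

```text
clock: 25.75
tcp_pos: [0.455, -0.2962, 0.0811]
orientation: [3.139, -0.132, 0.001]
contact_force: [0.1, 0.6, 0.4]
grip_width: 0.0305
gripper_force: 40.4
```

```bash
python3 -c "
from h import *
st();print(yaw())"
```

```text
{'clock': 25.75, 'tcp_pos': [0.455, -0.2962, 0.0811], 'orientation': [3.1386, -0.1319, 0.0012], 'joints': [-0.1264, 0.5882, 0.7831, 2.0345, -0.6041, 0.7609, -0.6264], 'contact_force': [0.0704, 0.6343, 0.4155], 'grip_width': 0.0305, 'gripper_force': 40.3848}
(np.float64(-94.81275943792586), array([ 8.e-04, -2.e-04, -1.e+00]))
```

>>> {"op": "servo_tool", "data": {
  "turn": [
    [0, 0, 0],
    [0, 0, 0],
    [0, 0, 0],
    [0, 0, 0],
    [0, 0, 0],
    [0, 0, 0]
  ],
  "slide": [
    [0, 0, -0.7],
    [0, 0, -1.4],
    [0, 0, -1.9],
    [0, 0, -2.15],
    [0, 0, -2.28],
    [0, 0, -2.28]
  ],
  "hand": [0.2, 0.2, 0.2, 0.2, 0.2, 0.2]
}}

```text
clock: 26.5
tcp_pos: [0.4542, -0.297, 0.0124]
orientation: [-3.139, 0.134, -0.0]
contact_force: [-3.2, 0.4, 6.4]
grip_width: 0.0302
gripper_force: 41.1
```

>>> {"op": "servo_tool", "data": {
  "turn": [
    [0, 0, 0],
    [0, 0, 0],
    [0, 0, 0],
    [0, 0, 0],
    [0, 0, 0],
    [0, 0, 0],
    [0, 0, 0],
    [0, 0, 0]
  ],
  "slide": [
    [0, 0, 0],
    [0, 0, 0],
    [0, 0, 0.2],
    [0, 0, 1],
    [0, 0, 2.5],
    [0, 0, 4.4],
    [-0.5, 0, 6],
    [-1, 0, 7]
  ],
  "hand": [0.5, 0.5, 0.5, 0.5, 0.5, 0.6, 0.6, 0.6]
}}

```text
clock: 27.5
tcp_pos: [0.4247, -0.297, 0.2241]
orientation: [3.138, -0.133, 0.004]
contact_force: [-0.2, -0.2, 0.8]
grip_width: 0.0515
gripper_force: 0.0
```

```bash
python3 - <<'E'
from fit import *
st(); print(yaw())
im,P=cloud('wrist'); 
print('bay cell',fitcell(P,.4502,-.3562,-.087,zc=.022,R=.045),fitcell(P,.4554,-.2964,-.087,zc=.022,R=.045))
im,P=cloud('top'); print(fitcell(P,.4534,.1616,3.1))
E
```

```text
{'clock': 27.5, 'tcp_pos': [0.4247, -0.297, 0.2241], 'orientation': [3.1381, -0.1331, 0.0039], 'joints': [-0.3245, 0.3468, 1.0214, 1.9822, -0.3529, 0.9997, -0.7906], 'contact_force': [-0.2137, -0.2247, 0.8109], 'grip_width': 0.0515, 'gripper_force': 0.0}
(np.float64(-94.85604222851546), array([ 2.5e-03, -8.0e-04, -1.0e+00]))
bay cell (array([ 0.4479, -0.3557, -0.0832]), np.float64(-4.8), 2212, 0.0004) (array([ 0.453 , -0.2971, -0.0868]), np.float64(-5.0), 2160, 0.0004)
(array([0.4527, 0.1581, 3.0902]), np.float64(177.1), 246, 0.0015)
```

>>> {"op": "servo_tool", "data": {
  "turn": [
    [0, 0, 0.45],
    [0, 0, 0.45],
    [0, 0, 0.45],
    [0, 0, 0.45],
    [0, 0, 0.45],
    [0, 0, 0.45],
    [0, 0, 0.45],
    [0, 0, 0.45]
  ],
  "slide": [
    [0, 1.9, 0],
    [0, 3.8, 0],
    [0, 5.8, 0],
    [0, 7.8, 0],
    [0.2, 9.8, -0.3],
    [0.5, 11.8, -0.6],
    [0.8, 13.6, -1.2],
    [0.96, 15.25, -2]
  ],
  "hand": [0.6, 0.6, 0.6, 0.6, 0.6, 0.6, 0.6, 0.6]
}}

```text
clock: 28.6
tcp_pos: [0.4537, 0.1639, 0.1608]
orientation: [-3.14, 0.069, -0.001]
contact_force: [0.8, -0.5, 1.9]
grip_width: 0.051
gripper_force: 0.0
```

>>> {"op": "servo_tool", "data": {
  "turn": [
    [0, 0, 0],
    [0, 0, 0],
    [0, 0, 0],
    [0, 0, 0]
  ],
  "slide": [
    [0, 0, -0.9],
    [0, 0, -1.8],
    [0, 0, -1.8],
    [0, 0, -1.8]
  ],
  "hand": [0.6, 0.6, 0.6, 0.6]
}}

```text
clock: 29.1
tcp_pos: [0.4538, 0.161, 0.1082]
orientation: [3.141, -0.072, 0.001]
contact_force: [0.6, -0.8, -0.3]
grip_width: 0.0514
gripper_force: 0.0
```

```bash
python3 cell.py .453 .161 177.4
```

```text
(array([0.4538, 0.1612, 3.0992]), np.float64(177.6), 3943, 0.0003)
tcp [0.4538 0.161  0.1082] yaw -92.6 q [-1.12  0.44  0.81  2.16 -0.48  0.73 -1.61]
units [0.   0.01] z 3.61 turn 0.05
```

>>> {"op": "servo_tool", "data": {
  "turn": [
    [0, 0, 0.05],
    [0, 0, 0.05],
    [0, 0, 0.05],
    [0, 0, 0.05],
    [0, 0, 0.05],
    [0, 0, 0.05],
    [0, 0, 0.05],
    [0, 0, 0.05]
  ],
  "slide": [
    [0, 0.01, -1],
    [0, 0.01, -2],
    [0, 0.01, -3],
    [0, 0.01, -3.4],
    [0, 0.01, -3.4],
    [0, 0.01, -3.4],
    [0, 0.01, -3.4],
    [0, 0.01, -3.4]
  ],
  "hand": [0.6, 0.6, 0.6, 0.6, 0.6, 0.2, 0.2, 0.2]
}}

```text
clock: 30.15
tcp_pos: [0.4543, 0.1617, 0.0069]
orientation: [-3.14, 0.065, -0.003]
contact_force: [-0.9, 0.2, 7.2]
grip_width: 0.0305
gripper_force: 39.2
```

>>> {"op": "servo_tool", "data": {
  "turn": [
    [0, 0, 0],
    [0, 0, 0],
    [0, 0, 0],
    [0, 0, 0],
    [0, 0, -0.2],
    [0, 0, -0.5],
    [0, 0, -0.5],
    [0, 0, -0.5]
  ],
  "slide": [
    [0, 0, 0.8],
    [-0.2, 0, 2.5],
    [-0.4, -0.8, 4.2],
    [-0.4, -2.4, 5],
    [-0.4, -4.2, 5],
    [-0.4, -6, 5],
    [-0.4, -7.8, 5],
    [0, -9.6, 5]
  ],
  "hand": [0.2, 0.2, 0.2, 0.2, 0.2, 0.2, 0.2, 0.2]
}}

```text
clock: 31.15
tcp_pos: [0.4527, -0.1276, 0.1562]
orientation: [-3.137, 0.132, -0.001]
contact_force: [0.9, 0.6, -1.0]
grip_width: 0.0303
gripper_force: 40.5
```

```bash
python3 -c "
from h import *
st();y=yaw();print(y); t=r.get_obs()['tcp_pos']; print((np.array([.4606,-.2366])-t[:2])/.03, (-94.95-y[0])/5)"
```

```text
{'clock': 31.15, 'tcp_pos': [0.4527, -0.1276, 0.1562], 'orientation': [-3.137, 0.132, -0.0008], 'joints': [-0.6244, 0.3464, 0.9387, 2.1485, -0.3863, 0.8212, -1.0998], 'contact_force': [0.9406, 0.6387, -0.995], 'grip_width': 0.0303, 'gripper_force': 40.5225}
(np.float64(-94.82056878435841), array([ 6.0e-04,  1.8e-03, -1.0e+00]))
[ 0.26294671 -3.6326788 ] -0.025886243128317686
```

>>> {"op": "servo_tool", "data": {
  "turn": [
    [0, 0, 0],
    [0, 0, 0],
    [0, 0, 0],
    [0, 0, 0],
    [0, 0, 0]
  ],
  "slide": [
    [0.2, -1.8, 0],
    [0.2, -3.64, -1],
    [0.2, -3.64, -2.5],
    [0.2, -3.64, -2.5],
    [0.2, -3.64, -2.5]
  ],
  "hand": [0.2, 0.2, 0.2, 0.2, 0.2]
}}

```text
clock: 31.78
tcp_pos: [0.46, -0.2354, 0.082]
orientation: [3.139, -0.131, 0.002]
contact_force: [-0.3, -0.4, -0.4]
grip_width: 0.031
gripper_force: 40.4
```

>>> {"op": "servo_tool", "data": {
  "turn": [
    [0, 0, 0],
    [0, 0, 0],
    [0, 0, 0],
    [0, 0, 0],
    [0, 0, 0],
    [0, 0, 0]
  ],
  "slide": [
    [0, -0.03, -0.7],
    [0, -0.03, -1.4],
    [0, -0.03, -1.9],
    [0, -0.03, -2.15],
    [0, -0.03, -2.3],
    [0, -0.03, -2.3]
  ],
  "hand": [0.2, 0.2, 0.2, 0.2, 0.2, 0.2]
}}

```text
clock: 32.52
tcp_pos: [0.4601, -0.2372, 0.013]
orientation: [-3.139, 0.133, -0.003]
contact_force: [-1.9, 0.6, 8.2]
grip_width: 0.0305
gripper_force: 41.4
```

>>> {"op": "servo_tool", "data": {
  "turn": [
    [0, 0, 0],
    [0, 0, 0],
    [0, 0, 0],
    [0, 0, 0],
    [0, 0, 0],
    [0, 0, 0],
    [0, 0, 0],
    [0, 0, 0]
  ],
  "slide": [
    [0, 0, 0],
    [0, 0, 0],
    [0, 0, 0.2],
    [0, 0, 1],
    [0, 0, 2.5],
    [0, 0, 4.4],
    [-0.5, 0, 6],
    [-1, 0, 7]
  ],
  "hand": [0.5, 0.5, 0.5, 0.5, 0.5, 0.6, 0.6, 0.6]
}}

```text
clock: 33.52
tcp_pos: [0.4294, -0.2373, 0.2239]
orientation: [3.138, -0.133, 0.003]
contact_force: [-0.4, 0.0, -0.4]
grip_width: 0.0511
gripper_force: 0.0
```

```bash
python3 - <<'E'
from fit import *
st(); print(yaw())
im,P=cloud('wrist'); 
for b in((.4502,-.3562),(.4554,-.2964),(.4606,-.2366)): print('bay cell',fitcell(P,*b,-.087,zc=.022,R=.045))
E
```

```text
{'clock': 33.525, 'tcp_pos': [0.4294, -0.2373, 0.2239], 'orientation': [3.1385, -0.1334, 0.0033], 'joints': [-0.4795, 0.2753, 1.0314, 2.0411, -0.2868, 0.9739, -0.9571], 'contact_force': [-0.4336, 0.037, -0.3885], 'grip_width': 0.0511, 'gripper_force': 0.0}
(np.float64(-94.8678239200712), array([ 2.1e-03, -4.0e-04, -1.0e+00]))
bay cell (array([ 0.4482, -0.3557, -0.0791]), np.float64(-4.5), 2275, 0.0004)
bay cell (array([ 0.454 , -0.2972, -0.0839]), np.float64(-4.8), 2271, 0.0004)
bay cell (array([ 0.4602, -0.2373, -0.0846]), np.float64(-4.8), 2170, 0.0004)
```

All three cells are seated. Next I'll fetch the parked lid, going round the lantern.

>>> {"op": "servo_tool", "data": {
  "turn": [
    [0, 0, 0],
    [0, 0, 0],
    [0, 0, 0],
    [0, 0, 0],
    [0, 0, 0],
    [0, 0, 0],
    [0, 0, 0],
    [0, 0, 0]
  ],
  "slide": [
    [0, 1.9, 0],
    [0, 3.8, 0],
    [0, 5.7, 0],
    [0, 7.6, 0],
    [0, 9.5, 0],
    [0.6, 11.3, -0.3],
    [2, 12.6, -0.6],
    [3.6, 13.8, -1]
  ],
  "hand": [0.6, 0.6, 0.6, 0.6, 0.6, 0.6, 0.6, 0.6]
}}

```text
clock: 34.58
tcp_pos: [0.5382, 0.1798, 0.1912]
orientation: [-3.138, 0.129, 0.001]
contact_force: [0.2, -0.2, 2.0]
grip_width: 0.0512
gripper_force: 0.0
```

>>> {"op": "servo_tool", "data": {
  "turn": [
    [0, 0, 0],
    [0, 0, 0],
    [0, 0, 0],
    [0, 0, 0],
    [0, 0, 0],
    [0, 0, 0],
    [0, 0, 0],
    [0, 0, 0]
  ],
  "slide": [
    [1.4, 1, 0],
    [2.8, 1.9, 0],
    [4.2, 2.9, 0],
    [5.6, 3.9, 0],
    [7.08, 4.93, -1],
    [7.08, 4.93, -2.5],
    [7.08, 4.93, -3.2],
    [7.08, 4.93, -3.2]
  ],
  "hand": [0.6, 0.6, 0.6, 0.6, 0.6, 0.6, 0.6, 0.6]
}}

```text
clock: 35.58
tcp_pos: [0.7485, 0.3244, 0.0941]
orientation: [3.137, -0.134, -0.005]
contact_force: [-0.3, 0.4, 0.2]
grip_width: 0.0513
gripper_force: 0.0
```

```bash
python3 - <<'E'
from h import *
o=r.get_obs(); im,P=cloud('wrist'); st(); q=P.reshape(-1,3); h=np.hypot(q[:,0]-.75,q[:,1]-.3245)
k=q[(q[:,2]>.031)&(q[:,2]<.046)&(h<.03)]; d=q[(q[:,2]>.007)&(q[:,2]<.017)&(h<.07)]
c=cv2.minEnclosingCircle(d[:,:2].astype(np.float32)); print(c,k.mean(0),(np.array(c[0])-o['tcp_pos'][:2])/.03)
E
```

```text
{'clock': 35.625, 'tcp_pos': [0.7497, 0.3247, 0.0964], 'orientation': [3.1383, -0.1337, 0.0001], 'joints': [-0.846, 0.941, 0.699, 1.2768, -0.6101, 1.1359, -1.7556], 'contact_force': [-0.2577, -1.0623, 1.5513], 'grip_width': 0.0514, 'gripper_force': 0.0}
((0.7510891556739807, 0.3243257999420166), 0.05512753874063492) [0.75264968 0.32446481 0.03758988] [ 0.08771382 -0.00150192]
```

>>> {"op": "servo_tool", "data": {
  "turn": [
    [0, 0, 0],
    [0, 0, 0],
    [0, 0, 0],
    [0, 0, 0],
    [0, 0, 0],
    [0, 0, 0],
    [0, 0, 0],
    [0, 0, 0]
  ],
  "slide": [
    [0.05, 0, -1],
    [0.05, 0, -2],
    [0.05, 0, -2.7],
    [0.05, 0, -2.7],
    [0.05, 0, -2.7],
    [0.05, 0, -2.7],
    [0.05, 0, -2.7],
    [0.05, 0, -2.7]
  ],
  "hand": [0.6, 0.6, 0.6, 0.6, 0.2, 0.1, 0.1, 0.1]
}}

```text
clock: 36.62
tcp_pos: [0.7526, 0.3255, 0.017]
orientation: [-3.138, 0.132, -0.004]
contact_force: [-0.8, -0.0, 7.6]
grip_width: 0.0217
gripper_force: 39.6
```

>>> {"op": "servo_tool", "data": {
  "turn": [
    [0, 0, 0],
    [0, 0, 0],
    [0, 0, 0],
    [0, 0, 0],
    [0, 0, 0],
    [0, 0, 0],
    [0, 0, 0],
    [0, 0, 0]
  ],
  "slide": [
    [0, 0, 0.5],
    [0, 0, 1.8],
    [0, 0, 3.4],
    [-0.7, -0.8, 4.4],
    [-1.9, -2.2, 4.6],
    [-3.2, -3.7, 4.6],
    [-4.67, -5.4, 4],
    [-4.67, -5.4, 3.2]
  ],
  "hand": [0.1, 0.1, 0.1, 0.1, 0.1, 0.1, 0.1, 0.1]
}}

```text
clock: 37.62
tcp_pos: [0.6089, 0.1586, 0.1122]
orientation: [-3.138, 0.142, 0.0]
contact_force: [0.2, 1.1, -0.0]
grip_width: 0.0213
gripper_force: 39.3
```

>>> {"op": "servo_tool", "data": {
  "turn": [
    [0, 0, 0],
    [0, 0, 0],
    [0, 0, 0]
  ],
  "slide": [
    [0, 0, -0.6],
    [0, 0, -0.9],
    [0, 0, -0.9]
  ],
  "hand": [0.1, 0.1, 0.1]
}}

```text
clock: 38.0
tcp_pos: [0.6116, 0.1641, 0.0832]
orientation: [3.139, -0.131, -0.001]
contact_force: [-0.4, 0.6, -1.5]
grip_width: 0.0212
gripper_force: 39.3
```

```bash
python3 - <<'E'
from h import *
st(); print(yaw()); z=r.get_obs()['tcp_pos'][2]
im,P=cloud('wrist'); q=P.reshape(-1,3); h=np.hypot(q[:,0]-.6114,q[:,1]-.1626); zz=z-.0596+.0563
d=q[(abs(q[:,2]-zz)<.006)&(h<.07)]; print(zz,len(d),cv2.minEnclosingCircle(d[:,:2].astype(np.float32)))
E
```

```text
{'clock': 38.0, 'tcp_pos': [0.6116, 0.1641, 0.0832], 'orientation': [3.1385, -0.1306, -0.0006], 'joints': [-0.8575, 0.6905, 0.7145, 1.8114, -0.5817, 0.8622, -1.5176], 'contact_force': [-0.3767, 0.6174, -1.4708], 'grip_width': 0.0212, 'gripper_force': 39.3015}
(np.float64(-94.76726536038906), array([-4.e-04, -3.e-04, -1.e+00]))
0.07993372598087659 23321 ((0.6101815700531006, 0.165527805685997), 0.05531790107488632)
```

>>> {"op": "servo_tool", "data": {
  "turn": [
    [0, 0, 0],
    [0, 0, 0],
    [0, 0, 0],
    [0, 0, 0],
    [0, 0, 0]
  ],
  "slide": [
    [0.04, -0.08, 0],
    [0.04, -0.08, -0.3],
    [0.04, -0.08, -0.55],
    [0.04, -0.08, -0.76],
    [0.04, -0.08, -0.76]
  ],
  "hand": [0.1, 0.1, 0.1, 0.1, 0.1]
}}

```text
clock: 38.67
tcp_pos: [0.6122, 0.1608, 0.0609]
orientation: [-3.139, 0.133, 0.001]
contact_force: [-2.3, -0.2, 3.1]
grip_width: 0.0211
gripper_force: 39.6
```

>>> {"op": "servo_tool", "data": {
  "turn": [
    [0, 0, 0],
    [0, 0, 0],
    [0, 0, 0],
    [0, 0, 0],
    [0, 0, 0],
    [0, 0, 0]
  ],
  "slide": [
    [0, 0, 0],
    [0, 0, 0],
    [0, 0, 0.1],
    [0, 0, 0.8],
    [0, 0, 2],
    [0, 0, 3]
  ],
  "hand": [0.4, 0.6, 0.6, 0.6, 0.6, 0.6]
}}

```text
clock: 39.42
tcp_pos: [0.613, 0.1606, 0.1537]
orientation: [-3.138, 0.133, -0.003]
contact_force: [-0.5, 0.9, -0.3]
grip_width: 0.0513
gripper_force: 0.0
```

```bash
python3 lid.py .6114 .1626;  python3 - <<'E'
from h import *
im,P=cloud('wrist'); q=P.reshape(-1,3); b=q[(q[:,2]>.18)&(q[:,2]<.2)&(abs(q[:,0]-.581)<.03)&(abs(q[:,1])<.07)]; print(len(b))
E
```

```text
disc [0.6111 0.1622] 0.0552 knob [0.6126 0.1619 0.0815] tcp [0.613  0.1606 0.1537] units to disc [-0.06  0.05] z 5.12
[-0.0031  0.0007  0.0563]
259
```

Lid is back and seated level at 56 mm. Now the lantern: rise, turn +95° and look at the bar.

>>> {"op": "servo_tool", "data": {
  "turn": [
    [0, 0, 2],
    [0, 0, 4],
    [0, 0, 6],
    [0, 0, 8],
    [0, 0, 10],
    [0, 0, 12],
    [0, 0, 14],
    [0, 0, 16]
  ],
  "slide": [
    [0, 0, 1.5],
    [0, 0, 3],
    [0, 0, 4.5],
    [-0.2, -1, 5],
    [-0.4, -2.2, 5],
    [-0.6, -3.4, 5],
    [-0.8, -4.6, 5],
    [-1, -5.8, 5]
  ],
  "hand": [0.6, 0.6, 0.6, 0.6, 0.6, 0.6, 0.6, 0.6]
}}

```text
clock: 40.52
tcp_pos: [0.5818, -0.0146, 0.3014]
orientation: [2.485, 1.922, 0.0]
contact_force: [-0.5, -0.6, -0.5]
grip_width: 0.0513
gripper_force: 0.0
```

>>> {"op": "servo_tool", "data": {
  "turn": [
    [0, 0, 2],
    [0, 0, 3.1],
    [0, 0, 3.1],
    [0, 0, 3.1]
  ],
  "slide": [
    [0, -0.5, 0],
    [0, -0.6, 0],
    [0, -0.6, 0],
    [0, -0.6, 0]
  ],
  "hand": [0.6, 0.6, 0.6, 0.6]
}}

```text
clock: 41.02
tcp_pos: [0.5823, -0.0309, 0.301]
orientation: [-2.21, -2.232, -0.0]
contact_force: [0.0, 0.5, -0.6]
grip_width: 0.0513
gripper_force: 0.0
```

```bash
cat > bar.py <<'E'
from h import *
st(); print(yaw())
im,P=cloud('wrist','pics/w7.png')
q=P.reshape(-1,3); b=q[(q[:,2]>.180)&(q[:,2]<.2)&(abs(q[:,0]-.581)<.03)&(abs(q[:,1])<.07)]; m=b.mean(0); e=np.linalg.svd(b-m,full_matrices=False)[2][0]; t=(b-m)@e
mid=m+e*(t.min()+t.max())/2
print('bar',len(b),m.round(4),mid.round(4),np.ptp(t).round(4),np.degrees(np.arctan2(e[1],e[0])).round(1),'ztop',np.percentile(b[:,2],90))
print('units',(mid[:2]-r.get_obs()['tcp_pos'][:2])/.03)
E
python3 bar.py
```

```text
{'clock': 41.025, 'tcp_pos': [0.5823, -0.0309, 0.301], 'orientation': [-2.2103, -2.2324, -0.0002], 'joints': [-0.5059, 0.2909, 0.5702, 1.7266, -0.1689, 1.1733, 0.1208], 'contact_force': [0.0121, 0.5364, -0.5802], 'grip_width': 0.0513, 'gripper_force': 0.0}
(np.float64(0.56918769898165), array([-0.e+00,  1.e-04, -1.e+00]))
bar 1290 [0.5813 0.0025 0.1891] [ 0.5813 -0.0014  0.1891] 0.1076 -89.7 ztop 0.19069709632113677
units [-0.03448438  0.9757736 ]
```

>>> {"op": "servo_tool", "data": {
  "turn": [
    [0, 0, 0],
    [0, 0, 0],
    [0, 0, 0],
    [0, 0, 0],
    [0, 0, 0]
  ],
  "slide": [
    [-0.02, 0.97, 0],
    [-0.02, 0.97, -1],
    [-0.02, 0.97, -2],
    [-0.02, 0.97, -2.5],
    [-0.02, 0.97, -2.5]
  ],
  "hand": [0.5, 0.5, 0.5, 0.5, 0.5]
}}

```text
clock: 41.7
tcp_pos: [0.5813, -0.0019, 0.2252]
orientation: [-2.208, -2.233, 0.003]
contact_force: [-0.1, -0.2, 0.4]
grip_width: 0.0428
gripper_force: 0.0
```

>>> {"op": "servo_tool", "data": {
  "turn": [
    [0, 0, 0],
    [0, 0, 0],
    [0, 0, 0],
    [0, 0, 0],
    [0, 0, 0],
    [0, 0, 0],
    [0, 0, 0],
    [0, 0, 0]
  ],
  "slide": [
    [0, 0, -0.8],
    [0, 0, -1.5],
    [0, 0, -1.97],
    [0, 0, -1.97],
    [0, 0, -1.97],
    [0, 0, -1.97],
    [0, 0, -1.97],
    [0, 0, -1.97]
  ],
  "hand": [0.5, 0.5, 0.5, 0.5, 0.2, 0, 0, 0],
  "squeeze": 70
}}

```text
clock: 42.7
tcp_pos: [0.5822, -0.0021, 0.1678]
orientation: [2.209, 2.234, 0.002]
contact_force: [-3.1, 0.2, 5.8]
grip_width: 0.0052
gripper_force: 68.4
```

>>> {"op": "servo_tool", "data": {
  "turn": [
    [0, 0, 0],
    [0, 0, 0],
    [0, 0, 0],
    [0, 0, 0],
    [0, 0, 0],
    [0, 0, 0],
    [0, 0, 0],
    [0, 0, 0]
  ],
  "slide": [
    [0, 0, 0.2],
    [0, 0, 0.8],
    [0, 0, 1.6],
    [0, 0, 2.4],
    [-0.5, 0, 3.2],
    [-1.3, 0, 4],
    [-2.2, -0.5, 4.3],
    [-3.1, -1.2, 4.3]
  ],
  "hand": [0, 0, 0, 0, 0, 0, 0, 0]
}}

```text
clock: 43.7
tcp_pos: [0.4884, -0.0383, 0.2974]
orientation: [2.207, 2.234, 0.003]
contact_force: [-0.0, -0.8, -4.5]
grip_width: 0.0055
gripper_force: 68.4
```

>>> {"op": "servo_tool", "data": {
  "turn": [
    [0, 0, -1],
    [0, 0, -2.3],
    [0, 0, -3.8],
    [0, 0, -5.3],
    [0, 0, -6.8],
    [0, 0, -8.3],
    [0, 0, -9.8],
    [0, 0, -11.3]
  ],
  "slide": [
    [0, -1, 0],
    [0, -2, 0],
    [0, -3, 0],
    [0, -4, 0],
    [0, -5, 0],
    [0, -5.7, 0],
    [0, -5.7, 0],
    [0, -5.7, 0]
  ],
  "hand": [0, 0, 0, 0, 0, 0, 0, 0]
}}

```text
clock: 44.7
tcp_pos: [0.4891, -0.2105, 0.2964]
orientation: [3.006, 0.911, 0.001]
contact_force: [-0.4, 1.1, -4.7]
grip_width: 0.0055
gripper_force: 68.4
```

>>> {"op": "servo_tool", "data": {
  "turn": [
    [0, 0, -1.5],
    [0, 0, -3],
    [0, 0, -4.5],
    [0, 0, -6],
    [0, 0, -7],
    [0, 0, -7],
    [0, 0, -7]
  ],
  "slide": [
    [0, 0, 0],
    [0, 0, 0],
    [0, 0, 0],
    [0, 0, 0],
    [0, 0, 0],
    [0, 0, 0],
    [0, 0, 0]
  ],
  "hand": [0, 0, 0, 0, 0, 0, 0]
}}

```text
clock: 45.58
tcp_pos: [0.489, -0.2095, 0.2961]
orientation: [3.141, -0.022, 0.0]
contact_force: [-0.3, 0.4, -4.5]
grip_width: 0.0055
gripper_force: 68.4
```

```bash
python3 - <<'E'
from h import *
st(); print(yaw())
im,P=cloud('wrist','pics/w8.png'); np.savez('w8.npz',im=im,P=P)
q=P.reshape(-1,3)
for s,y0 in(('L',-.1775),('R',-.2375)):
    k=q[(q[:,2]>.258)&(q[:,2]<.3)&(abs(q[:,1]-y0)<.016)&(q[:,0]>.565)&(q[:,0]<.67)]
    if len(k)>5:
        p=np.polyfit(k[:,0],k[:,1],1); print(s,len(k),'slope',np.degrees(np.arctan(p[0])).round(2),'y@.615',np.polyval(p,.615).round(4),'minx',np.sort(k[:,0])[:5].round(4),'z',np.percentile(k[k[:,0]>.6][:,2],[10,50,90]).round(4))
E
```

```text
{'clock': 45.575, 'tcp_pos': [0.489, -0.2095, 0.2961], 'orientation': [3.1411, -0.0219, 0.0005], 'joints': [-0.5096, 0.2516, 0.9673, 1.8616, -0.2268, 1.1445, -1.0471], 'contact_force': [-0.3302, 0.4066, -4.5354], 'grip_width': 0.0055, 'gripper_force': 68.3817}
(np.float64(-90.80029234296401), array([ 3.e-04, -5.e-04, -1.e+00]))
L 1496 slope -4.83 y@.615 -0.1787 minx [0.576  0.5761 0.5761 0.5761 0.5762] z [0.2619 0.2637 0.2649]
R 1610 slope -6.13 y@.615 -0.2378 minx [0.5702 0.5702 0.5702 0.5702 0.5702] z [0.2619 0.2636 0.2649]
```

View pics/w8.png

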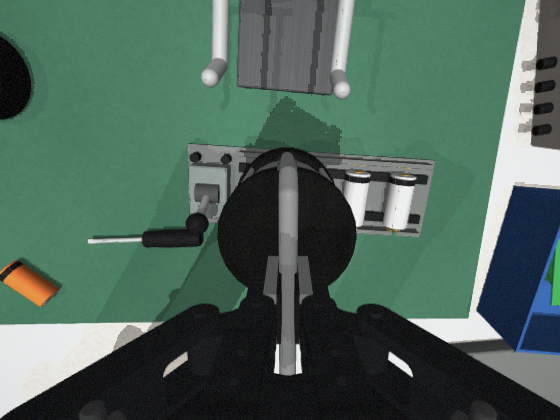

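Wrist view: prong tips at (211,76) and (341,88), lantern held upright. The fitted seat is about (0.612, −0.208) with yaw −5.5°. Turning back +85.3°.

>>> {"op": "servo_tool", "data": {
  "turn": [
    [0, 0, 1.2],
    [0, 0, 2.7],
    [0, 0, 4.2],
    [0, 0, 5.7],
    [0, 0, 7.2],
    [0, 0, 8.7],
    [0, 0, 10.2],
    [0, 0, 11.7]
  ],
  "slide": [
    [0, 0, 0],
    [0, 0, -0.1],
    [0, 0, -0.2],
    [0, 0, -0.3],
    [0, 0, -0.4],
    [0, 0, -0.49],
    [0, 0, -0.49],
    [0, 0, -0.49]
  ],
  "hand": [0, 0, 0, 0, 0, 0, 0, 0]
}}

```text
clock: 46.62
tcp_pos: [0.4888, -0.2093, 0.2812]
orientation: [2.749, 1.521, 0.0]
contact_force: [-0.7, -0.2, -5.5]
grip_width: 0.0057
gripper_force: 68.4
```

>>> {"op": "servo_tool", "data": {
  "turn": [
    [0, 0, 1.5],
    [0, 0, 3],
    [0, 0, 4.5],
    [0, 0, 5.36],
    [0, 0, 5.36],
    [0, 0, 5.36],
    [0, 0, 5.36],
    [0, 0, 5.36]
  ],
  "slide": [
    [0, 0, 0],
    [0, 0, 0],
    [0, 0, 0],
    [0, 0, 0],
    [0, 0, 0],
    [0.6, 0.06, 0],
    [1.2, 0.06, 0],
    [1.2, 0.06, 0]
  ],
  "hand": [0, 0, 0, 0, 0, 0, 0, 0]
}}

```text
clock: 47.62
tcp_pos: [0.5274, -0.2065, 0.2809]
orientation: [2.323, 2.113, -0.0]
contact_force: [0.4, -0.4, -4.1]
grip_width: 0.0054
gripper_force: 68.4
```

```bash
python3 - <<'E'
from h import *
st(); print(yaw()); print((np.array([.612,-.208,.2815])-r.get_obs()['tcp_pos'])/.03)
im,P=cloud('scene'); q=P.reshape(-1,3); t=r.get_obs()['tcp_pos']
for lo,hi in((.29,.315),(.225,.25)):
    b=q[(q[:,2]>lo)&(q[:,2]<hi)&(abs(q[:,0]-t[0])<.06)&(abs(q[:,1]-t[1])<.065)]; print(len(b),b.min(0).round(4),b.max(0).round(4))
E
```

```text
{'clock': 47.625, 'tcp_pos': [0.5274, -0.2065, 0.2809], 'orientation': [2.3233, 2.1126, -0.0003], 'joints': [-0.2643, 0.2869, 0.6562, 1.7954, -0.1919, 1.1226, 0.3607], 'contact_force': [0.4315, -0.3529, -4.1459], 'grip_width': 0.0054, 'gripper_force': 68.393}
(np.float64(-5.43877957005934), array([ 8.0e-04, -1.1e-03, -1.0e+00]))
[ 2.81949434 -0.04909754  0.02009636]
196 [ 0.5194 -0.2625  0.2904] [ 0.5451 -0.1543  0.3127]
980 [ 0.4874 -0.2629  0.225 ] [ 0.5759 -0.1547  0.2499]
```

>>> {"op": "servo_tool", "data": {
  "turn": [
    [0, 0, 0],
    [0, 0, 0],
    [0, 0, 0],
    [0, 0, 0],
    [0, 0, 0],
    [0, 0, 0]
  ],
  "slide": [
    [0.6, 0, 0.02],
    [1.2, -0.03, 0.02],
    [1.9, -0.05, 0.02],
    [2.6, -0.05, 0.02],
    [2.82, -0.05, 0.02],
    [2.82, -0.05, 0.02]
  ],
  "hand": [0, 0, 0, 0, 0, 0]
}}

```text
clock: 48.42
tcp_pos: [0.6089, -0.2089, 0.2813]
orientation: [-2.326, -2.111, 0.002]
contact_force: [-0.3, 0.5, -4.5]
grip_width: 0.0057
gripper_force: 68.4
```

>>> {"op": "servo_tool", "data": {
  "turn": [
    [0, 0, 0],
    [0, 0, 0],
    [0, 0, 0],
    [0, 0, 0],
    [0, 0, 0]
  ],
  "slide": [
    [0, 0, -0.3],
    [0, 0, -0.6],
    [0, 0, -0.8],
    [0, 0, -0.95],
    [0, 0, -0.95]
  ],
  "hand": [0, 0, 0, 0, 0]
}}

```text
clock: 49.05
tcp_pos: [0.6092, -0.2087, 0.2528]
orientation: [-2.326, -2.111, 0.001]
contact_force: [-0.8, 0.6, -5.2]
grip_width: 0.0053
gripper_force: 68.4
```

```bash
python3 - <<'E'
from h import *
st(); print(yaw())
im,P=cloud('scene','pics/s9.png'); q=P.reshape(-1,3)
b=q[(q[:,2]>.255)&(q[:,2]<.285)&(abs(q[:,0]-.612)<.015)&(abs(q[:,1]+.208)<.065)]; print(len(b),b.min(0).round(4),b.max(0).round(4))
cv2.imwrite('pics/s9c.png',cv2.resize(im[180:390,95:345],None,fx=2.8,fy=2.8,interpolation=cv2.INTER_CUBIC)[:,:,::-1])
E
```

```text
{'clock': 49.05, 'tcp_pos': [0.6092, -0.2087, 0.2528], 'orientation': [-2.3258, -2.111, 0.0007], 'joints': [-0.2082, 0.4609, 0.6199, 1.6418, -0.2892, 1.1329, 0.3896], 'contact_force': [-0.8023, 0.5866, -5.1729], 'grip_width': 0.0053, 'gripper_force': 68.3856}
(np.float64(-5.542830060459809), array([-7.e-04,  1.e-04, -1.e+00]))
251 [ 0.5972 -0.2655  0.2557] [ 0.627  -0.154   0.2789]
```

View pics/s9c.png

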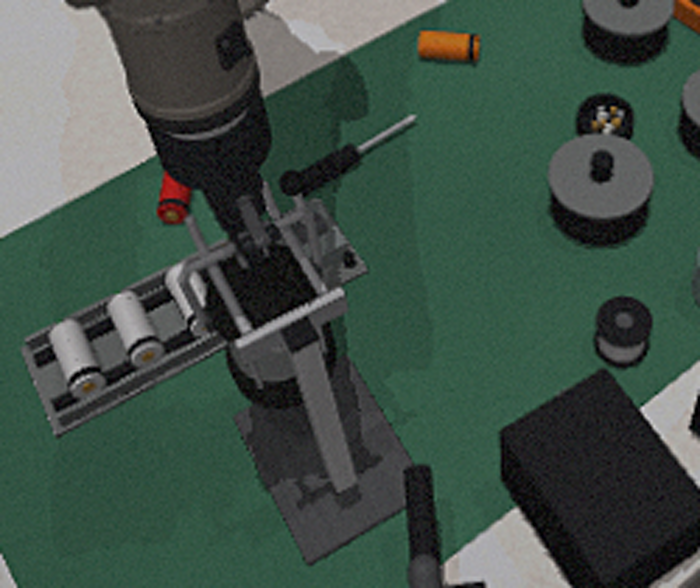

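The handle spans both prongs, with the lantern under the hook. A small forward shift, then lowering until the prongs carry it.

>>> {"op": "servo_tool", "data": {
  "turn": [
    [0, 0, 0],
    [0, 0, 0],
    [0, 0, 0],
    [0, 0, 0]
  ],
  "slide": [
    [0.12, 0, 0],
    [0.12, 0, -0.1],
    [0.12, 0, -0.15],
    [0.12, 0, -0.15]
  ],
  "hand": [0, 0, 0, 0]
}}

```text
clock: 49.6
tcp_pos: [0.6135, -0.2087, 0.2494]
orientation: [2.325, 2.111, 0.002]
contact_force: [-1.0, 0.5, 0.8]
grip_width: 0.0056
gripper_force: 69.1
```

>>> {"op": "servo_tool", "data": {
  "turn": [
    [0, 0, 0],
    [0, 0, 0],
    [0, 0, 0],
    [0, 0, 0],
    [0, 0, 0],
    [0, 0, 0],
    [0, 0, 0],
    [0, 0, 0]
  ],
  "slide": [
    [0, 0, -0.03],
    [0, 0, -0.03],
    [0, 0, -0.03],
    [0, 0, -0.03],
    [0, 0, 0.2],
    [0, 0, 0.8],
    [0, 0, 1.8],
    [0, 0, 3]
  ],
  "hand": [0.1, 0.25, 0.4, 0.4, 0.4, 0.4, 0.4, 0.4]
}}

```text
clock: 50.6
tcp_pos: [0.6129, -0.2088, 0.3407]
orientation: [2.326, 2.111, 0.0]
contact_force: [0.9, -0.0, 0.0]
grip_width: 0.0342
gripper_force: 0.0
```

>>> {"op": "servo_tool", "data": {
  "turn": [
    [0, 0, 0],
    [0, 0, 0],
    [0, 0, 0],
    [0, 0, 0],
    [0, 0, 0],
    [0, 0, 0],
    [0, 0, 0],
    [0, 0, 0]
  ],
  "slide": [
    [-1, 0.6, 0.3],
    [-2, 1.3, 0.3],
    [-3.2, 2.2, 0.3],
    [-4.4, 3.2, 0.3],
    [-5.4, 4.4, 0],
    [-5.4, 5.6, -0.6],
    [-5.4, 6.8, -1.2],
    [-5.4, 6.8, -1.2]
  ],
  "hand": [0.4, 0.4, 0.4, 0.4, 0.4, 0.4, 0.4, 0.4]
}}

```text
clock: 51.6
tcp_pos: [0.4506, -0.0025, 0.3028]
orientation: [-2.321, -2.116, 0.0]
contact_force: [-0.3, -0.2, 1.0]
grip_width: 0.0342
gripper_force: 0.0
```

```bash
python3 - <<'E'
from fit import *
st(); print(yaw())
im,P=cloud('scene','pics/s10.png'); q=P.reshape(-1,3)
b=q[(q[:,2]>.255)&(q[:,2]<.285)&(abs(q[:,0]-.613)<.012)&(abs(q[:,1]+.208)<.065)]; print(len(b),b.min(0).round(4),b.max(0).round(4),b.mean(0))
im2,P2=cloud('top')
for b in((.4502,-.3562),(.4554,-.2964),(.4606,-.2366)): print('bay cell',fitcell(P2,*b,-.087,zc=.022,R=.045))
a=cv2.resize(im[180:390,95:345],None,fx=1.6,fy=1.6); b=cv2.resize(im2[110:310,160:470],None,fx=1.3,fy=1.3)
h=max(len(a),len(b)); f=lambda x:cv2.copyMakeBorder(x,0,h-len(x),0,0,0)
cv2.imwrite('pics/c10.png',np.hstack([f(a),f(b)])[:,:800,::-1])
E
```

```text
{'clock': 51.6, 'tcp_pos': [0.4506, -0.0025, 0.3028], 'orientation': [-2.321, -2.1161, 0.0003], 'joints': [-0.629, 0.008, 0.5079, 1.9989, -0.0048, 1.1363, -0.2114], 'contact_force': [-0.2956, -0.1595, 1.0236], 'grip_width': 0.0342, 'gripper_force': 0.0}
(np.float64(-5.2877873124694075), array([-7.e-04,  4.e-04, -1.e+00]))
244 [ 0.6011 -0.265   0.2555] [ 0.6249 -0.1554  0.274 ] [ 0.61526443 -0.21135656  0.26768638]
bay cell (array([ 0.4485, -0.3576, -0.0727]), np.float64(-4.2), 311, 0.0018)
bay cell (array([ 0.455 , -0.2991, -0.0543]), np.float64(-3.1), 301, 0.0017)
bay cell (array([ 0.4643, -0.2401, -0.1032]), np.float64(-5.9), 266, 0.0022)
```

View pics/c10.png

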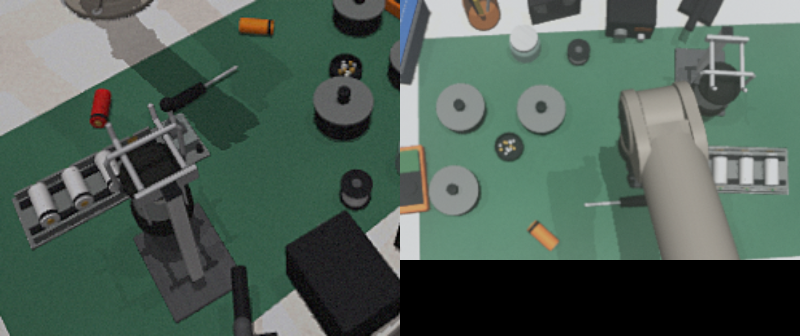

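The lantern hangs on both prongs (bar at 268 mm), the cells are seated and the lids are on. Now the switch: straddle the ball with open fingers and drag it towards +x.

>>> {"op": "servo_tool", "data": {
  "turn": [
    [0, 0, 0],
    [0, 0, 0],
    [0, 0, 0],
    [0, 0, 0],
    [0, 0, 0],
    [0, 0, 0]
  ],
  "slide": [
    [0, -1.2, -0.8],
    [-0.1, -2.4, -2],
    [-0.23, -3.43, -3.5],
    [-0.23, -3.43, -5],
    [-0.23, -3.43, -5.4],
    [-0.23, -3.43, -5.4]
  ],
  "hand": [0.65, 0.65, 0.65, 0.65, 0.65, 0.65]
}}

```text
clock: 52.45
tcp_pos: [0.4446, -0.1082, 0.1414]
orientation: [2.327, 2.11, -0.0]
contact_force: [-0.0, 0.9, 1.3]
grip_width: 0.0556
gripper_force: 0.0
```

>>> {"op": "servo_tool", "data": {
  "turn": [
    [0, 0, 0],
    [0, 0, 0],
    [0, 0, 0],
    [0, 0, 0],
    [0, 0, 0]
  ],
  "slide": [
    [0, 0, -0.7],
    [0, 0, -1.4],
    [0, 0, -2.1],
    [0, 0, -2.6],
    [0, 0, -2.6]
  ],
  "hand": [0.65, 0.65, 0.65, 0.65, 0.65]
}}

```text
clock: 53.08
tcp_pos: [0.4445, -0.1075, 0.063]
orientation: [-2.326, -2.112, -0.001]
contact_force: [0.0, -0.6, 1.3]
grip_width: 0.0556
gripper_force: 0.0
```

>>> {"op": "servo_tool", "data": {
  "turn": [
    [0, 0, 0],
    [0, 0, 0],
    [0, 0, 0],
    [0, 0, 0],
    [0, 0, 0],
    [0, 0, 0],
    [0, 0, 0],
    [0, 0, 0]
  ],
  "slide": [
    [0.3, -0.02, 0],
    [0.6, -0.05, 0],
    [0.9, -0.07, 0],
    [1.2, -0.1, 0],
    [1.5, -0.12, 0],
    [1.8, -0.15, 0],
    [2.05, -0.17, 0],
    [2.1, -0.17, 0]
  ],
  "hand": [0.65, 0.65, 0.65, 0.65, 0.65, 0.65, 0.65, 0.65]
}}

```text
clock: 54.08
tcp_pos: [0.5075, -0.1128, 0.0626]
orientation: [2.326, 2.111, -0.0]
contact_force: [-0.8, -0.1, 0.1]
grip_width: 0.0558
gripper_force: 0.6
```

>>> {"op": "servo_tool", "data": {
  "turn": [
    [0, 0, 0],
    [0, 0, 0],
    [0, 0, 0],
    [0, 0, 0]
  ],
  "slide": [
    [0.08, 0, 0],
    [0.16, 0, 0],
    [0.24, 0, 0],
    [0.24, 0, 0]
  ],
  "hand": [0.65, 0.65, 0.65, 0.65]
}}

```text
clock: 54.58
tcp_pos: [0.509, -0.1128, 0.0619]
orientation: [-2.321, -2.105, 0.009]
contact_force: [-13.4, 0.4, 9.4]
grip_width: 0.0558
gripper_force: 6.7
```

At the stop (13 N). Backing off, lifting and retreating.

>>> {"op": "servo_tool", "data": {
  "turn": [
    [0, 0, 0],
    [0, 0, 0],
    [0, 0, 0],
    [0, 0, 0],
    [0, 0, 0],
    [0, 0, 0],
    [0, 0, 0],
    [0, 0, 0]
  ],
  "slide": [
    [-0.3, 0, 0],
    [-0.65, 0, 0],
    [-0.65, 0, 0],
    [-0.65, 0, 0.8],
    [-0.65, 0, 2],
    [-0.65, 0, 3.5],
    [-1.2, 1.5, 5],
    [-1.2, 3.3, 6]
  ],
  "hand": [0.65, 0.65, 0.65, 0.65, 0.65, 0.65, 0.65, 0.65]
}}

```text
clock: 55.58
tcp_pos: [0.4785, -0.0159, 0.2437]
orientation: [2.329, 2.106, 0.004]
contact_force: [1.0, 0.9, -0.5]
grip_width: 0.0556
gripper_force: 0.0
```

>>> {"op": "servo_tool", "data": {
  "turn": [
    [0, 0, 0],
    [0, 0, 0],
    [0, 0, 0],
    [0, 0, 0],
    [0, 0, 0],
    [0, 0, 0],
    [0, 0, 0],
    [0, 0, 0]
  ],
  "slide": [
    [0, 1.8, 0.3],
    [0, 3.6, 0.6],
    [0, 5.4, 0.6],
    [0, 7.2, 0.6],
    [0, 9, 0.6],
    [0, 10.8, 0.6],
    [0, 12, 0.6],
    [0, 12, 0.6]
  ],
  "hand": [0.65, 0.65, 0.65, 0.65, 0.65, 0.65, 0.65, 0.65]
}}

```text
clock: 56.58
tcp_pos: [0.4773, 0.3484, 0.2592]
orientation: [-2.32, -2.118, -0.001]
contact_force: [0.2, -0.2, 0.3]
grip_width: 0.0554
gripper_force: 0.0
```

```bash
python3 - <<'E'
from fit import *
st()
im,P=cloud('scene'); im2,P2=cloud('top')
for nm,Q in(('s',P),('t',P2)):
    q=Q.reshape(-1,3); t=q[(q[:,2]>.06)&(q[:,2]<.11)&(q[:,0]>.41)&(q[:,0]<.54)&(abs(q[:,1]+.105)<.03)]; print(nm,'ball',t.mean(0).round(4),t.min(0).round(4),t.max(0).round(4),len(t))
    for b in((.4502,-.3562),(.4554,-.2964),(.4606,-.2366)): print('bay cell',fitcell(Q,*b,-.087,zc=.022,R=.045))
    for l in((.4355,.361),(.6222,.344),(.6112,.1623)):
        d=q[(q[:,2]>.045)&(q[:,2]<.064)&(np.hypot(q[:,0]-l[0],q[:,1]-l[1])<.07)]; print('lid',len(d),np.median(d,0).round(4))
    b=q[(q[:,2]>.258)&(q[:,2]<.28)&(abs(q[:,0]-.613)<.012)&(abs(q[:,1]+.208)<.065)]; print('bar',len(b),b.mean(0).round(4),b.min(0).round(3),b.max(0).round(3))
cv2.imwrite('pics/f.png',im2[100:320,150:480,::-1].repeat(2,0).repeat(2,1))
E
```

```text
{'clock': 56.575, 'tcp_pos': [0.4773, 0.3484, 0.2592], 'orientation': [-2.3197, -2.1176, -0.0014], 'joints': [-1.0532, 0.3255, 0.4045, 1.7539, -0.1433, 1.0902, -0.6924], 'contact_force': [0.2024, -0.2176, 0.2669], 'grip_width': 0.0554, 'gripper_force': 0.0}
s ball [ 0.4994 -0.1055  0.0883] [ 0.4869 -0.1198  0.0767] [ 0.5077 -0.0965  0.0959] 47
bay cell (array([ 0.4497, -0.3565, -0.0955]), np.float64(-5.5), 354, 0.001)
bay cell (array([ 0.4545, -0.2983, -0.0975]), np.float64(-5.6), 316, 0.0011)
bay cell (array([ 0.4583, -0.2373, -0.0878]), np.float64(-5.0), 180, 0.0008)
lid 581 [0.4439 0.3507 0.0556]
lid 739 [0.6308 0.3341 0.0557]
lid 887 [0.6174 0.1528 0.0556]
bar 234 [ 0.6153 -0.2112  0.268 ] [ 0.601 -0.264  0.259] [ 0.624 -0.155  0.274]
t ball [ 0.4907 -0.1058  0.0872] [ 0.4758 -0.1178  0.0606] [ 0.5037 -0.0944  0.0987] 73
bay cell (array([ 0.4494, -0.3574, -0.0645]), np.float64(-3.7), 318, 0.0018)
bay cell (array([ 0.4538, -0.2993, -0.0585]), np.float64(-3.4), 308, 0.0018)
bay cell (array([ 0.4637, -0.2393, -0.1635]), np.float64(-9.4), 287, 0.0021)
lid 0 [nan nan nan]
lid 954 [0.624  0.3357 0.0558]
lid 1027 [0.6075 0.159  0.056 ]
bar 170 [ 0.613  -0.2096  0.2689] [ 0.601 -0.264  0.258] [ 0.624 -0.157  0.277]
  return _methods._mean(a, axis=axis, dtype=dtype,
  ret = um.true_divide(
```

View pics/f.png

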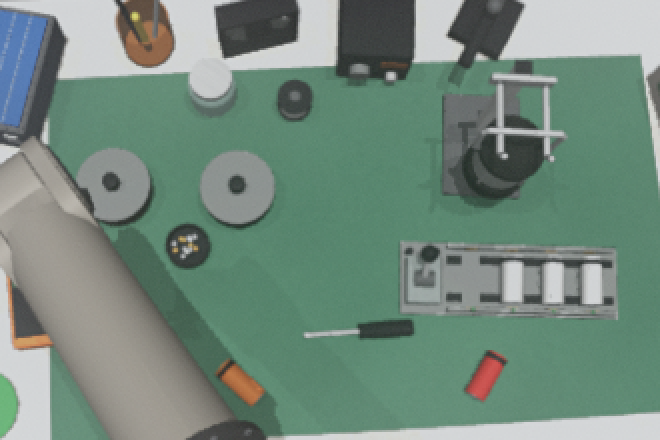

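The ball now leans to +x at the stop. All cells are seated, the lantern is hung and the lids are on. Handing in.

```bash
python3 -c "
from bench import r
print(r.hand_in())"
```

```text
the job is handed in; nothing more can be done
None
```

I handed the job in at about 57 s: the lantern hangs on the double hook, all three cells lie in their own cradle bays, all three tub lids are back on, and the switch was then pushed on to its stop; the hand-in returned no verdict.

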